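Mount the centrifuge rotor and its locking sleeve under the half-open lid

ROBOT

A 6-joint arm with a two-finger parallel gripper is mounted at the origin on the work surface. World frame = base frame: x ahead of the robot, y to its left, z up, the work surface at z = 0. Lengths are in m, angles in rad, forces in N, time in s.
With the tool pointing down it reaches from about 0.375 to 0.975 m from the base axis. Payload 3.8 kg.
Tool frame: the origin (TCP) lies midway between the tips of the shut fingers; the grasp point (between the pads) lies 19 mm behind it; z points along the fingers, y is the line along which they close (so a half turn about z gives the same grasp; the last joint's range is limited). The gripper opens to 85 mm and grips with 20 to 120 N. Pads are 22 mm wide; open, the fingers measure 114 mm over their backs; the gripper's body (76 mm by 85 mm) begins 54 mm behind the grasp point. The pads swing forward as they close: fully open they stand 13 mm farther back than shut.
Start: joints at [-1.305, 0.264, 1.604, -0, 1.274, -0.037], TCP at [0.201, -0.644, 0.231] pointing down, gripper open.
Joint ranges: [-2.63, 2.63], [-0.94, 2.18], [0.31, 2.57], [-1.31, 4.45], [0, 2.66], [-2.55, 2.55]. Speed limits (rad/s): [2.57, 2.57, 3.14, 3.14, 3.14, 3.14].

INTERFACE

Orientations are given as a rotation vector (axis times angle).
In Python, from workcell import * gives the robot as it stands. The module is installed in compiled form; this text tells all that it offers.
- The arm moves only by the tool apply_moves, never from a script. Its arguments are lists of equal length, an entry for each row: "fingers": the opening, from 0 (shut) to 1 (fully open); "travel": the shift along the tool's x, y, z normalised to -1 to 1, where 1 is 0.05 m, a list of three; "rotation": the turn, a rotation vector about the tool's x, y, z normalised to -1 to 1, where 1 is 6 degrees, a list of three. In form: {"fingers": [fingers, ...], "travel": [[dx, dy, dz], ...], "rotation": [[ax, ay, az], ...]}. A call has 1 to 12 rows; each row shifts and turns the commanded pose from where the row before left it, along the tool's axes as they then stand; what a row does not reach is not made up. A row lasts 1/10 s, in which the tool goes at most 50 mm and 8.59 degrees, less where a joint would pass 70% of its speed; a pose out of reach is approached as far as the arm can. A call with a number of a shift or a turn outside -1 to 1 is refused whole. A call with a gripper value outside its range is refused whole. The fingers move at their own pace and stop on an object; "newtons" is the grip in N (left out, the last holds). Time passes only in rows, so rows that do not move let the fingers close. It gives the time, the measured TCP pose, the force, the opening and the grip force at its end, in the units of the state.
- read_state(): the state, without advancing time (a new reading comes with each control period).
- read_camera(name): name is "side" or "top" or "wrist"; returns a dict with "image" (480x640x3 uint8, red, green, blue), "fx", "fy", "cx", "cy" (pixels), "extrinsics" (4x4, takes a point from world to camera coordinates). Camera axes: x right, y down, z forward; pixel columns grow to the right and rows downward; lengths in m; the calibration is good to about 2 mm. A picture is of the moment at which its call begins. There is no depth.
- finish_job(): hands the job in; it is judged then, once.
Trained networks look in the newest picture that a camera, given by its name, has taken for a name from the list of things; names that differ only in an ending like _2 or _b are one class to them, and where a whole thing is asked for, a point or a joint stands for the part that bears it (a point fixed in the world has none). Each returns a list of dicts, best first, with "p" (0 to 1); they miss things now and then, are a little off and sometimes report something else, mostly with a low value. They report only what shows in the picture. A call takes as long as a camera call. They do not tell look-alikes from the thing itself.
- regions_of(camera, name): "mask" (480x640 bool, what is visible of it) and "bbox" ([left, top, width, height] in pixels, round what is visible of it).
- tip_of(camera, name): "location" ([column, row] in pixels: a listed point, or the origin of a listed thing).
The state is a dict: "time": time; "q": joint angles; "joint_vel": joint speeds; "joint_torque": joint torques, N m; "tool_pos": TCP position; "tcp_rot": TCP orientation; "wrist_force": force on the tool from outside, world axes, zero at the start; "torque": the same for the moment, N m; "width": opening from 0.0 (shut) to 1.0 (fully open); "grip_force": force on a finger pad.
Only numpy, scipy, OpenCV 4.12 (cv2) and the standard library are available. Lean on these libraries where they do the work, as an engineer would, in place of code of your own. Each camera call takes 0.05 s, during which the arm holds its last target. There are 200 camera calls.

TASK

Put the yellow-and-silver rotor on the centrifuge's drive shaft, lowering it rather than dropping it and turning it until its square bore slips over the square of the shaft and it sits fully home in the bowl. Then slide the blue locking sleeve over the spindle that stands out of the rotor, down onto the hub. Do not bump the half-open lid, and leave the tube rack, bottle and tip box where they are.

Things in the scene. Friction and masses are not known exactly. Their poses are not given: they have to be found in the camera images.
- centrifuge: White and teal benchtop centrifuge, fixed. Housing 270 mm wide (y), from 134 mm in front of its origin (-x) to 160 mm behind (+x); flat top at 135 mm with an open round bowl 154 mm across, floor at 95 mm. Origin: on the bench under the drive axis; x points from the control panel to the lid hinge, z up.
- drive_seat (a point): Centre of the seat in the bowl, on the vertical drive axis, 105 mm above the bench; axes parallel to the centrifuge's. The rotor's underside rests here when home. A fixed drive shaft (motor brake on, it does not turn) stands on the seat: a brass square 18 mm across flats and 20 mm tall, its last 3 mm tapering to 14 mm across, then a round spindle.
- square_top (a point): Top of the shaft's brass square, 20 mm above the seat; axes parallel to the centrifuge's, NOT the square's: its flats stand up to 0.40 rad either way off the centrifuge's x and y, differently each time and unreported. Find the angle by touch: until the rotor matches to about 0.1 rad its underside stays 14 mm or more above the seat; matched, it goes down freely.
- spindle_top (a point): Rounded top of the round steel spindle, 12 mm in diameter, 86 mm above the seat on the drive axis; axes parallel to the centrifuge's. With the rotor home it stands 20 mm out of the hub.
- lid: Centrifuge lid, fixed half-open at 57 degrees from level: 14 mm thick teal frame with a clear solid window, 260 mm wide, 280 mm from hinge line to front edge. Origin: middle of the hinge line, 155 mm behind the drive axis, 143 mm above the bench. The front edge is almost over the axis, 378 mm up: a gripper leaning 30 to 40 degrees back to the panel side clears it, an upright one does not.
- rotor: Rotor, about 0.32 kg: silver square hub 34 mm across flats, 66 mm tall, square through bore 20.5 mm across with flats parallel to the hub's; four yellow inserts, one per side, 26 mm tall, reach 60 mm from the axis, leaving 40 mm of hub free above them to grip. Same after each quarter turn. Origin: centre of underside; x, y normal to the hub's flats.
- hub_top (a point): Centre of the top of the rotor's hub, 66 mm above the rotor's origin; axes as the rotor's.
- sleeve: Blue locking sleeve standing on the bench: a plain tube 34 mm outside diameter, 16 mm bore, 45 mm tall, 60 g nominal. Origin: centre of its lower end, z along the bore.
- tube_rack: Grey rack of capped blood tubes, 160 x 70 mm, 94 mm tall; loose, leave alone. Origin: centre of underside.
- spray_bottle: Blue bottle with red cap, 66 mm in diameter, 160 mm tall; loose, leave alone. Origin: centre of underside.
- tip_box: Orange and white pipette-tip box, 102 x 77 mm, 62 mm tall; loose, leave alone. Origin: centre of underside.
Things that resemble listed ones, but are neither listed nor needed, are in the scene too. There is more than one size of the sleeve; the job needs the middle-sized.

How it is judged:
By the outcome, as a careful person would: the job done as asked, in the order asked, and still so for the second after the job is handed in, with the robot touching nothing.
It also fails if it takes over 72 s, if anything falls off the work surface, if the arm or the gripper's body presses on something with over 40 N, if the wrist force passes 120 N, or if a joint passes its speed limit or range.

## Working session

There is one attempt and no reset: what is moved stays moved. The work goes in short steps, Python scripts to look and compute and a tool call to move; the robot and the scene stay as the last step left them, time stands still between calls to the robot, and variables do not carry over. Pictures are saved under pics/ and viewed, at most 10 in all, crops included, and the job is handed in when it is done.

Besides the shell and the picture viewer there is one more tool, called after "Request:" as name(argument=value, ...) on one line, values as JSON. apply_moves: Moves the arm, as the interface text tells. Scaled input: -1 to 1 covers 0.05 m each way for a shift and 6 degrees each way for a turn. Its arguments: {"type":"object","properties":{"fingers":{"type":"array","items":{"type":"number"}},"travel":{"type":"array","items":{"type":"array","items":{"type":"number"}}},"rotation":{"type":"array","items":{"type":"array","items":{"type":"number"}}},"newtons":{"type":"number"}},"required":["fingers","travel","rotation"]}

```bash
ls; mkdir -p pics; cat > h.py <<'E'
from workcell import *
import numpy as np, cv2
from scipy.spatial.transform import Rotation as R
def cam(n):
    c=read_camera(n); K=np.array([[c['fx'],0,c['cx']],[0,c['fy'],c['cy']],[0,0,1]]); return c['image'],K,np.array(c['extrinsics'])
def ray(K,E,p):
    d=np.linalg.inv(K)@[p[0],p[1],1]; Rm=E[:3,:3]; return -Rm.T@E[:3,3], Rm.T@d
def onz(K,E,p,z):
    o,d=ray(K,E,p); return o+d*(z-o[2])/d[2]
def proj(K,E,P):
    q=E[:3,:3]@np.array(P)+E[:3,3]; q=K@q; return q[:2]/q[2]
def tri(obs):
    A=np.zeros((3,3));b=np.zeros(3)
    for K,E,p in obs:
        o,d=ray(K,E,p); d=d/np.linalg.norm(d); M=np.eye(3)-np.outer(d,d); A+=M;b+=M@o
    return np.linalg.solve(A,b)
E
python3 - <<'E'
from h import *
np.set_printoptions(precision=4,suppress=True)
ims=[]
for n in ['side','top']:
    im,K,E=cam(n); ims.append(im); print(n,K[0,0],K[1,1],K[:2,2],E.tolist())
    cv2.imwrite(f'pics/{n}0.png',im[:,:,::-1])
    for t in ['drive_seat','square_top','spindle_top','rotor','hub_top','sleeve','lid','centrifuge']:
        for d in tip_of(n,t)[:4]: print(n,t,np.round(d['location'],1),round(d['p'],2))
    for t in ['rotor','sleeve']:
        for d in regions_of(n,t)[:5]: print(n,t,'reg',d['bbox'],round(d['p'],2))
s=read_state();print(s)
E
```

```text
pics
side 474.8962932323952 474.8962932323952 [327.0433 239.8978] [[0.8579690261107932, -0.5136558210727739, -0.006844538885237058, -0.4959520539276847], [-0.3549789520234036, -0.5831917805699567, -0.7306690705757358, 0.32861576140589366], [0.3713207425593984, 0.6293210981317074, -0.6826974890765591, 1.0174685009004434], [0.0, 0.0, 0.0, 1.0]]
side drive_seat [342.2 263.9] 0.95
side square_top [338.6 253.6] 0.93
side square_top [256.2 191.1] 0.27
side spindle_top [343.4 239.7] 0.87
side hub_top [229.1 210.8] 0.67
side sleeve [362.8 424.7] 0.9
side sleeve [403.2 419.6] 0.79
side sleeve [328.  428.9] 0.74
side lid [387.8 224.2] 0.71
side centrifuge [336.2 289.3] 0.82
side rotor reg [213.1, 203.6, 42.1, 35.9] 0.88
side sleeve reg [390.7, 395.8, 28.1, 35.1] 0.95
side sleeve reg [320.8, 414.0, 10.7, 19.3] 0.68
side sleeve reg [353.2, 409.0, 20.0, 26.0] 0.55
top 616.8867604997658 616.8867604997658 [327.1914 235.725 ] [[-0.024848470500757763, -0.9996373045354306, 0.010383298845333646, 0.05029444477089445], [-0.9888152516147747, 0.02304888763475446, -0.14735381553529775, 0.6212665480096015], 
[... 340 characters left out ...]
leeve [450.8 317.8] 0.66
top sleeve [469.2 294. ] 0.51
top lid [344.7 185.2] 0.63
top rotor reg [194.2, 273.5, 41.0, 42.4] 0.94
top sleeve reg [465.9, 254.8, 22.8, 20.9] 0.82
top sleeve reg [152.4, 233.6, 32.1, 28.8] 0.48
{'time': 1.1, 'q': array([-1.3049,  0.2639,  1.604 ,  0.    ,  1.2737, -0.0369]), 'joint_vel': array([-0.0017,  0.0005, -0.001 , -0.0011, -0.0013, -0.0004]), 'joint_torque': array([  0.0012, -51.5083, -36.7732,   0.0002,   0.001 ,  -0.    ]), 'tool_pos': array([ 0.2013, -0.6443,  0.2313]), 'tcp_rot': array([3.1056, 0.4738, 0.    ]), 'wrist_force': array([-0.0025, -0.0459,  0.3989]), 'torque': array([ 0.0095, -0.0077, -0.0266]), 'grip_force': 0.0, 'width': 1.002536866037346}
```

View images.

View pics/side0.png

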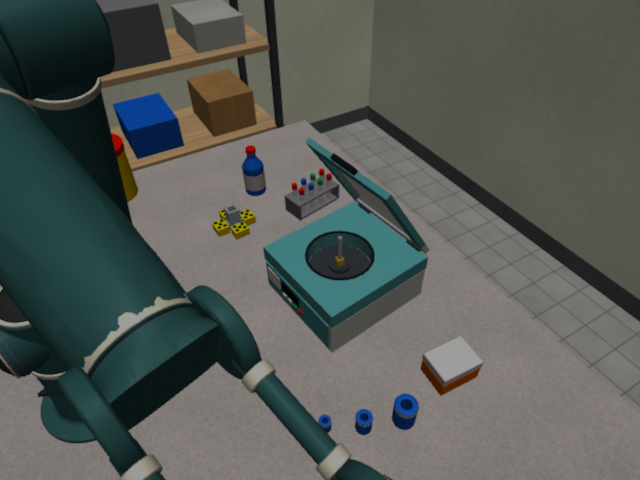

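View pics/top0.png

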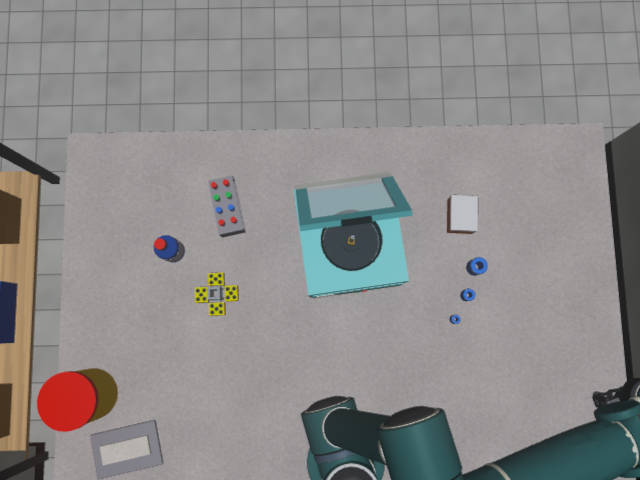

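```bash
cat > m1.py <<'E'
from h import *
np.set_printoptions(precision=4,suppress=True)
t,Kt,Et=cam('top'); s,Ks,Es=cam('side')
T=(Kt,Et);S=(Ks,Es)
for n,a,b in [('seat',(353.1,240.1),(342.2,263.9)),('sq',(354,240.1),(338.6,253.6)),('sp',(349.3,235.6),(343.4,239.7))]:
    print(n,tri([T+(a,),S+(b,)]))
print('seat z.105',onz(*T,(353.1,240.1),.105),onz(*S,(342.2,263.9),.105))
print('sq z.125',onz(*T,(354,240.1),.125),onz(*S,(338.6,253.6),.125))
print('sp z.191',onz(*T,(349.3,235.6),.191),onz(*S,(343.4,239.7),.191))
# sleeves: blue blobs
for n,im,C in [('top',t,T),('side',s,S)]:
    hsv=cv2.cvtColor(im,cv2.COLOR_RGB2HSV)
    m=cv2.inRange(hsv,(105,120,40),(125,255,255))
    k,l,st,ce=cv2.connectedComponentsWithStats(m)
    for i in range(1,k):
        if st[i,4]>25: print(n,'blue',st[i],ce[i],onz(*C,ce[i],.045)[:2])
    m=cv2.inRange(hsv,(22,120,80),(34,255,255))
    k,l,st,ce=cv2.connectedComponentsWithStats(cv2.morphologyEx(m,cv2.MORPH_CLOSE,np.ones((5,5))))
    for i in range(1,k):
        if st[i,4]>25: print(n,'yel',st[i],ce[i],onz(*C,ce[i],.026)[:2])
# rotor yaw: yellow pixels in top -> world
hsv=cv2.cvtColor(t,cv2.COLOR_RGB2HSV); m=cv2.inRange(hsv,(22,120,60),(34,255,255)); m[:265]=0;m[325:]=0;m[:,:185]=0;m[:,250:]=0
ys,xs=np.nonzero(m); P=np.array([onz(*T,(x,y),.026)[:2] for x,y in zip(xs,ys)])
mn=(P.min(0)+P.max(0))/2
rc=cv2.minEnclosingCircle(P.astype(np.float32)); print('circ',rc)
for c in (mn,np.array(rc[0]),P.mean(0)):
    z=((P-c)@[1,1j]); print('rotor c',c,'yaw deg',np.degrees(np.angle((z**4).sum()))/4)
# centrifuge front edge: teal bright in top
m=cv2.inRange(hsv,(80,60,120),(100,255,255)); m[:,:290]=0;m[:,420:]=0;m[:215]=0;m[310:]=0
pts=[]
for x in range(315,402):
    y=np.nonzero(m[:,x])[0]
    if len(y): pts.append(onz(*T,(x,y.max()+.5),.135)[:2])
pts=np.array(pts,np.float32); vx,vy,x0,y0=cv2.fitLine(pts,cv2.DIST_HUBER,0,.001,.001).ravel(); print('front edge dir',vx,vy,'pt',x0,y0,'yaw deg',np.degrees(np.arctan2(-vx,vy)) )
big=lambda im,x,y,w,h,f:cv2.resize(im[y:y+h,x:x+w],None,fx=f,fy=f,interpolation=cv2.INTER_CUBIC)
a=big(t,430,240,80,100,6);b=big(s,310,385,120,60,6)
b=cv2.copyMakeBorder(big(s,310,385,120,60,2.6),0,600-156,0,0,cv2.BORDER_CONSTANT)
b[180:180+400,:]=0; r=big(t,190,265,60,60,6)[:,:312]; b[190:190+360,:]=r
cv2.imwrite('pics/crop1.png',np.hstack([a,b])[:,:,::-1])
E
python3 m1.py
```

```text
seat [ 0.6002 -0.0344  0.1062]
sq [ 0.5926 -0.0337  0.1451]
sp [ 0.606  -0.0225  0.1729]
seat z.105 [ 0.5998 -0.0342  0.105 ] [ 0.6014 -0.0337  0.105 ]
sq z.125 [ 0.5969 -0.0355  0.125 ] [ 0.6019 -0.0162  0.125 ]
sp z.191 [ 0.5997 -0.0199  0.191 ] [ 0.5993 -0.0398  0.191 ]
top blue [228 204   6   6  28] [230.5    206.7857] [0.712  0.3082]
top blue [216 207   6   6  28] [218.5    209.3214] [0.7054 0.3422]
top blue [154 236  24  23 304] [167.6612 247.8224] [0.5985 0.4848]
top blue [471 257  16  17 174] [478.7471 265.1437] [ 0.5287 -0.3893]
top blue [463 289  12  12  97] [468.5567 294.4124] [ 0.4474 -0.3557]
top blue [  0 297  12  38 189] [  3.3545 314.6402] [0.423  0.9347]
top blue [451 315   9   9  53] [455.2075 318.717 ] [ 0.381  -0.3146]
top yel [208 272  30  29 410] [223.278  285.6951] [0.4896 0.3316]
top yel [195 287  13  16 197] [200.7259 294.6904] [0.4658 0.395 ]
top yel [209 302  16  14 205] [216.5463 308.4049] [0.4264 0.3505]
top yel [ 80 369  37  50 754] [103.4801 389.7016] [0.212  0.6601]
side blue [ 113   93   70   65 2972] [148.5195 124.4643] [0.4026 0.9972]
side blue [243
[... 339 characters left out ...]
356 409  17  17 219] [363.7489 417.0046] [ 0.4474 -0.3583]
side blue [393 410  23  20 231] [402.5628 421.3377] [ 0.5069 -0.4044]
side blue [319 415  12  17 145] [324.9034 421.9655] [ 0.3773 -0.3278]
side blue [356 423  15  12 102] [362.7451 429.2549] [ 0.432  -0.3777]
side yel [124 183  11  19  50] [127.62 193.48] [0.2324 0.6388]
side yel [212 209  43  30 658] [234.3298 224.4179] [0.4609 0.3273]
circ ((0.4680938124656677, 0.3525044322013855), 0.06262823939323425)
rotor c [0.4684 0.3521] yaw deg 2.1970906002286696
rotor c [0.4681 0.3525] yaw deg 2.1873850520410247
rotor c [0.4678 0.3517] yaw deg 2.199155690266881
front edge dir 0.11458844 -0.99341303 pt 0.46220163 -0.0414676 yaw deg -173.4201
```

View pics/crop1.png

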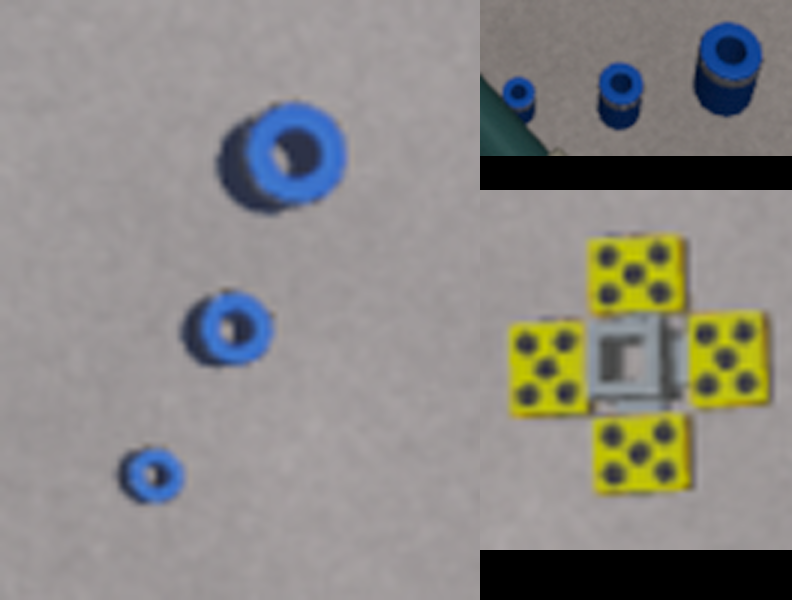

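The three blue tubes in the top picture are large (478,265), middle (468,294) and small (455,319). The middle one measures about 33 mm across, so it fits the 34 mm sleeve, and the crop confirms this. The rotor is at (216,294). Next I'll get the wrist camera geometry and refine the drive axis.

```bash
cat >> h.py <<'E'
from scipy.optimize import least_squares
import json
def pose(az,lean,half=0):
    "tool z = forward*sin(lean) - up*cos(lean) at azimuth az (rad); case A: tool y = +90deg from az"
    c,s=np.cos(lean),np.sin(lean)
    M=np.array([[-c,0,s],[0,1,0],[-s,0,-c]])
    if half: M=M@np.diag([-1,-1,1])
    return R.from_euler('z',az)*R.from_matrix(M)
def tool(): 
    s=read_state(); return s,np.array(s['tool_pos']),R.from_rotvec(s['tcp_rot'])
def wristq(M,s23,q1):
    W=(R.from_euler('y',-s23)*R.from_euler('z',-q1)*M*R.from_euler('z',-np.pi/2))
    a,b,c=W.as_euler('ZYZ'); return [a,b,c]
def rows(p,r,P,Q,step=.035,deg=5.,n=None):
    "rows from (p,r) to (P,Q), rounded, errors fed forward"
    N=n or int(np.ceil(max(np.linalg.norm(P-p)/step,np.degrees((r.inv()*Q).magnitude())/deg,1)))
    tr,ro=[],[]
    rv=(Q*r.inv()).as_rotvec(); p0,r0=p,r
    for i in range(1,N+1):
        tp=p0+(P-p0)*i/N; tq=R.from_rotvec(rv*i/N)*r0
        d=np.round(r.inv().apply(tp-p)/.05,2); w=np.round(np.degrees((r.inv()*tq).as_rotvec())/6,2)
        tr.append((d+0).tolist()); ro.append((w+0).tolist())
        p=p+r.apply(d*.05); r=r*R.from_rotvec(np.radians(w*6))
    return tr,ro,p,r
def show(tr,ro,f):
    for i in range(0,len(tr),12):
        k=len(tr[i:i+12]); print(k,'F',f,'\n T',json.dumps(tr[i:i+12]).replace(' ',''),'\n R',json.dumps(ro[i:i+12]).replace(' ',''))
E
python3 - <<'E'
from h import *
np.set_printoptions(precision=4,suppress=True)
w,K,E=cam('wrist'); s,p,r=tool()
Rt=r.as_matrix(); C=-E[:3,:3].T@E[:3,3]
print(K[0,0],K[:2,2]); print('cam in tool',Rt.T@(C-p)); print('cam axes in tool (cols)',Rt.T@E[:3,:3].T)
np.savez('wc.npz',K=K,c=Rt.T@(C-p),A=Rt.T@E[:3,:3].T)
cv2.imwrite('pics/w0.png',w[:,:,::-1])
t,K,E=cam('top')
hsv=cv2.cvtColor(t,cv2.COLOR_RGB2HSV)
m=((t.max(2)<75)).astype(np.uint8); m[:,:310]=0;m[:,395:]=0;m[:200]=0;m[280:]=0
k,l,st,ce=cv2.connectedComponentsWithStats(m); i=1+st[1:,4].argmax(); print(st[i])
c=max(cv2.findContours((l==i).astype(np.uint8),cv2.RETR_EXTERNAL,cv2.CHAIN_APPROX_NONE)[0],key=len)[:,0]
pl=c[c[:,1]>238]
W=np.array([onz(K,E,q,.135)[:2] for q in pl])
f=least_squares(lambda v:np.hypot(W[:,0]-v[0],W[:,1]-v[1])-v[2],[.6,-.03,.077],loss='soft_l1',f_scale=.001); print('bowl',f.x,f.cost)
cv2.imwrite('pics/ctop.png',cv2.resize(t[170:300,290:420],None,fx=4.5,fy=4.5,interpolation=cv2.INTER_CUBIC)[:,:,::-1])
for s23 in(1.4,1.7,2.0):
  for nm,az,q1 in(('rotor',2.2,.645),('cf',6.6,-.055),('cf+',29,-.055),('cf-',-16,-.055)):
    print(s23,nm,*[np.array(wristq(pose(np.radians(az),np.radians(35),h),s23,q1)) for h in(0,1)])
E
```

```text
382.49029125617824 [318.0698 240.2261]
cam in tool [ 0.0676 -0.0016 -0.1416]
cam axes in tool (cols) [[-0.0006 -0.9627 -0.2705]
 [ 1.     -0.0007  0.0003]
 [-0.0005 -0.2705  0.9627]]
[ 321  216   61   55 1572]
bowl [ 0.5996 -0.0295  0.0785] 0.0021842291313049285
1.4 rotor [-0.3531  1.2396 -0.9347] [-0.3531  1.2396  2.2069]
1.4 cf [ 0.1071  1.1397 -1.7556] [0.1071 1.1397 1.386 ]
1.4 cf+ [ 0.3305  1.2246 -2.1622] [0.3305 1.2246 0.9794]
1.4 cf- [-0.1404  1.1463 -1.3279] [-0.1404  1.1463  1.8137]
1.7 rotor [-0.4103  0.9608 -0.8097] [-0.4103  0.9608  2.3319]
1.7 cf [ 0.1306  0.8418 -1.7979] [0.1306 0.8418 1.3437]
1.7 cf+ [ 0.3866  0.9433 -2.2809] [0.3866 0.9433 0.8607]
1.7 cf- [-0.1706  0.8498 -1.2728] [-0.1706  0.8498  1.8688]
2.0 rotor [-0.5374  0.6929 -0.6241] [-0.5374  0.6929  2.5175]
2.0 cf [ 0.1884  0.5454 -1.8722] [0.1884 0.5454 1.2694]
2.0 cf+ [ 0.5123  0.6722 -2.4608] [0.5123 0.6722 0.6808]
2.0 cf- [-0.2441  0.556  -1.1776] [-0.2441  0.556   1.964 ]
```

View pics/ctop.png

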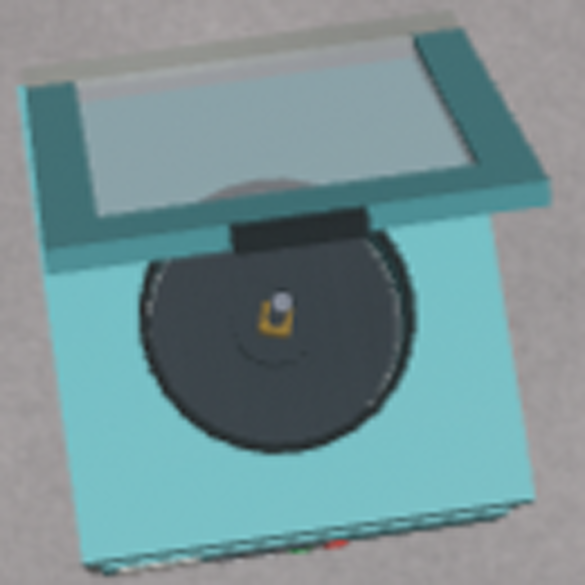

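The enlarged top view shows the bowl centre at about (277,318) in the crop, with the brass square and spindle at (275,318) and (282,300). The lid edge sits above them. I'll move to a leaning wrist view of the shaft to get its axis and square angle.

```bash
python3 - <<'E'
from h import *
t,K,E=cam('top'); print('spindle',onz(K,E,(352.6,236.6),.191), 'sq', onz(K,E,(290+275/4.5,170+320/4.5),.125))
s,p,r=tool()
az=np.radians(6.6)
Q1=pose(az,0); P1=np.array([.45,-.08,.33])
tr,ro,p,r=rows(p,r,P1,Q1,deg=5.6); show(tr,ro,1)
ax=np.array([.600,-.032]); f=np.array([np.cos(az),np.sin(az)])
Q2=pose(az,np.radians(25)); cm=np.load('wc.npz')
tgt=np.r_[ax,.125]; vd=Q2.apply(cm['A'][:,2]); C=tgt-.235*vd; P2=C-Q2.apply(cm['c']); print('P2',P2,'cam',C)
tr,ro,p,r=rows(p,r,P2,Q2); show(tr,ro,1)
E
```

```text
spindle [ 0.59687776 -0.02837193  0.191     ] sq [ 0.59434103 -0.02765397  0.125     ]
12 F 1 
 T [[0.26,-0.3,-0.06],[0.29,-0.27,-0.07],[0.31,-0.25,-0.06],[0.34,-0.21,-0.06],[0.35,-0.18,-0.07],[0.37,-0.15,-0.06],[0.39,-0.11,-0.07],[0.39,-0.07,-0.06],[0.39,-0.04,-0.06],[0.4,0.0,-0.07],[0.4,0.04,-0.06],[0.39,0.08,-0.06]] 
 R [[0.0,0.0,-0.91],[0.0,0.0,-0.91],[0.0,0.0,-0.91],[0.0,0.0,-0.91],[0.0,0.0,-0.91],[0.0,0.0,-0.91],[0.0,0.0,-0.91],[0.0,0.0,-0.91],[0.0,0.0,-0.91],[0.0,0.0,-0.91],[0.0,0.0,-0.91],[0.0,0.0,-0.91]]
12 F 1 
 T [[0.38,0.12,-0.07],[0.37,0.14,-0.06],[0.35,0.19,-0.07],[0.33,0.22,-0.06],[0.31,0.24,-0.06],[0.29,0.28,-0.07],[0.26,0.3,-0.06],[0.23,0.33,-0.06],[0.2,0.34,-0.07],[0.16,0.37,-0.06],[0.13,0.37,-0.06],[0.09,0.39,-0.07]] 
 R [[0.0,0.0,-0.91],[0.0,0.0,-0.91],[0.0,0.0,-0.91],[0.0,0.0,-0.91],[0.0,0.0,-0.91],[0.0,0.0,-0.91],[0.0,0.0,-0.91],[0.0,0.0,-0.91],[0.0,0.0,-0.91],[0.0,0.0,-0.91],[0.0,0.0,-0.91],[0.0,0.0,-0.91]]
7 F 1 
 T [[0.05,0.39,-0.06],[0.02,0.4,-0.07],[-0.02,0.4,-0.06],[-0.06,0.39,-0.06],[-0.1,0.39,-0.07],[-0.13,0.37,-0.06],[-0.17,0.36,-0.06]] 
 R [[0.0,0.0,-0.91],[0.0,0.0,-0.91],[0.0,0.0,-0.91],[0.0,0.0,-0.91],[0.0,0.0,-0.91],[0.0,0.0,-0.91],[0.0,0.0,-0.91]]
P2 [ 0.56791266 -0.03419736  0.20344202] cam [ 0.44779424 -0.04969091  0.3031725 ]
6 F 1 
 T [[-0.41,0.11,0.42],[-0.37,0.1,0.45],[-0.35,0.11,0.48],[-0.3,0.11,0.5],[-0.27,0.1,0.52],[-0.24,0.11,0.54]] 
 R [[0.0,-0.69,0.0],[0.0,-0.7,0.0],[0.0,-0.69,0.0],[0.0,-0.7,0.0],[0.0,-0.69,0.0],[0.0,-0.7,0.0]]
```

Request:
apply_moves(fingers=[1, 1, 1, 1, 1, 1, 1, 1, 1, 1, 1, 1], travel=[[0.26, -0.3, -0.06], [0.29, -0.27, -0.07], [0.31, -0.25, -0.06], [0.34, -0.21, -0.06], [0.35, -0.18, -0.07], [0.37, -0.15, -0.06], [0.39, -0.11, -0.07], [0.39, -0.07, -0.06], [0.39, -0.04, -0.06], [0.4, 0.0, -0.07], [0.4, 0.04, -0.06], [0.39, 0.08, -0.06]], rotation=[[0, 0, -0.91], [0, 0, -0.91], [0, 0, -0.91], [0, 0, -0.91], [0, 0, -0.91], [0, 0, -0.91], [0, 0, -0.91], [0, 0, -0.91], [0, 0, -0.91], [0, 0, -0.91], [0, 0, -0.91], [0, 0, -0.91]])

```text
time: 2.55
tool_pos: [0.2978, -0.4249, 0.2696]
tcp_rot: [2.351, 2.083, -0.0]
wrist_force: [0.6, 0.8, -0.3]
width: 0.999
grip_force: 0.0
```

Request:
apply_moves(fingers=[1, 1, 1, 1, 1, 1, 1, 1, 1, 1, 1, 1], travel=[[0.38, 0.12, -0.07], [0.37, 0.14, -0.06], [0.35, 0.19, -0.07], [0.33, 0.22, -0.06], [0.31, 0.24, -0.06], [0.29, 0.28, -0.07], [0.26, 0.3, -0.06], [0.23, 0.33, -0.06], [0.2, 0.34, -0.07], [0.16, 0.37, -0.06], [0.13, 0.37, -0.06], [0.09, 0.39, -0.07]], rotation=[[0, 0, -0.91], [0, 0, -0.91], [0, 0, -0.91], [0, 0, -0.91], [0, 0, -0.91], [0, 0, -0.91], [0, 0, -0.91], [0, 0, -0.91], [0, 0, -0.91], [0, 0, -0.91], [0, 0, -0.91], [0, 0, -0.91]])

```text
time: 3.75
tool_pos: [0.3939, -0.2065, 0.3081]
tcp_rot: [0.85, 3.024, -0.0]
wrist_force: [0.2, 0.1, 0.3]
width: 1.004
grip_force: 0.0
```

Request:
apply_moves(fingers=[1, 1, 1, 1, 1, 1, 1], travel=[[0.05, 0.39, -0.06], [0.02, 0.4, -0.07], [-0.02, 0.4, -0.06], [-0.06, 0.39, -0.06], [-0.1, 0.39, -0.07], [-0.13, 0.37, -0.06], [-0.17, 0.36, -0.06]], rotation=[[0, 0, -0.91], [0, 0, -0.91], [0, 0, -0.91], [0, 0, -0.91], [0, 0, -0.91], [0, 0, -0.91], [0, 0, -0.91]])

```text
time: 4.45
tool_pos: [0.4503, -0.0793, 0.3301]
tcp_rot: [-0.187, 3.135, -0.0]
wrist_force: [-0.3, -0.1, 0.1]
width: 1.001
grip_force: 0.0
```

Request:
apply_moves(fingers=[1, 1, 1, 1, 1, 1, 1, 1], travel=[[-0.41, 0.11, 0.42], [-0.37, 0.1, 0.45], [-0.35, 0.11, 0.48], [-0.3, 0.11, 0.5], [-0.27, 0.1, 0.52], [-0.24, 0.11, 0.54], [0, 0, 0], [0, 0, 0]], rotation=[[0, -0.69, 0], [0, -0.7, 0], [0, -0.69, 0], [0, -0.7, 0], [0, -0.69, 0], [0, -0.7, 0], [0, 0, 0], [0, 0, 0]])

```text
time: 5.25
tool_pos: [0.5674, -0.0341, 0.2029]
tcp_rot: [-0.157, 2.703, 0.035]
wrist_force: [-0.1, -0.7, 0.4]
width: 1.001
grip_force: 0.0
```

```bash
python3 - <<'E'
from h import *
np.set_printoptions(precision=4,suppress=True)
w,K,E=cam('wrist')
np.savez('wv.npz',w=w,K=K,E=E)
for n,z in [('drive_seat',.105),('square_top',.125),('spindle_top',.191)]:
    for d in tip_of('wrist',n)[:2]: print(n,d['location'],d['p'],onz(K,E,d['location'],z)[:2])
for h in (.105,.125,.191): print(h,proj(K,E,[.6,-.03,h]))
c=proj(K,E,[.6,-.03,.14]).astype(int)
im=w[c[1]-100:c[1]+100,c[0]-120:c[0]+120]; print('crop origin',c-[120,100])
cv2.imwrite('pics/wcrop.png',cv2.resize(im,(720,600),interpolation=cv2.INTER_CUBIC)[:,:,::-1])
E
```

```text
square_top [323.4, 241.4] 0.64 [ 0.5962 -0.0262]
spindle_top [326.4, 327.1] 0.79 [ 0.5931 -0.0258]
0.105 [316.6207 225.4772]
0.125 [316.5167 245.5582]
0.191 [316.0525 335.1392]
crop origin [196 162]
```

View pics/wcrop.png

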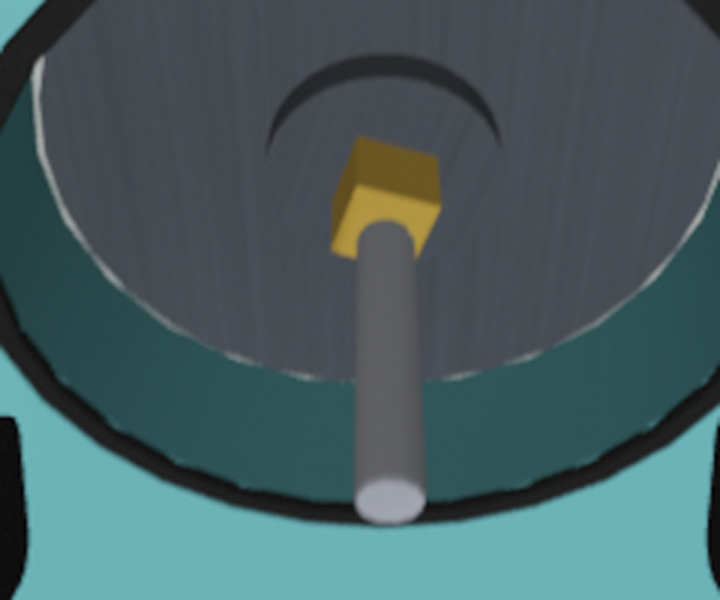

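The wrist crop shows the brass square with its panel-side face corners at (360,137), (438,157), (358,185) and (441,207). The spindle top is at (391,500). I'll turn these into an angle and an axis position.

```bash
python3 - <<'E'
from h import *
np.set_printoptions(precision=4,suppress=True)
v=np.load('wv.npz');K,E=v['K'],v['E']
px=lambda a:np.array([196+a[0]/3,162+a[1]/3])
for z,a,b in [(.105,(360,137),(438,157)),(.122,(358,185),(441,207)),(.125,(358,185),(441,207))]:
    A,B=onz(K,E,px(a),z),onz(K,E,px(b),z); d=B-A; print(z,A,B,np.linalg.norm(d),'dir deg',np.degrees(np.arctan2(d[1],d[0])))
A=onz(K,E,px((441,207)),.125)
for q in((331,248),(418,258)): print(onz(K,E,px(q),.125))
print('spindle',onz(K,E,px((391,499)),.190), onz(K,E,px((391,502)),.191))
# bowl rim: ellipse pts on dark rim outer lower edge
# spindle base at z .125: center col 386, front edge of top ~ (386,222)-> near(back) side of 12mm circle
print('base',onz(K,E,px((386,222)),.125))
# full fit
def res(v):
    x,y,t=v; r=[]
    ob=[((-9,s*9,z),q) for s,z,q in [(1,.105,(360,137)),(-1,.105,(438,157)),(1,.1235,(358,185)),(-1,.1235,(441,207))]]
    for (a,b,z),q in ob:
        c,s=np.cos(t),np.sin(t); P=[x+(c*a-s*b)/1e3,y+(s*a+c*b)/1e3,z]; r+=list(proj(K,E,P)-px(q))
    r+=list(proj(K,E,[x,y,.190])-px((391,499)))
    return r
for sgn in (0,):
    f=least_squares(res,[.6,-.03,.1]); print('fit',f.x,np.degrees(f.x[2]),f.fun)
E
```

```text
0.105 [ 0.5858 -0.032   0.105 ] [ 0.5891 -0.0148  0.105 ] 0.017469093056023042 dir deg 79.14598538581136
0.122 [ 0.5854 -0.0324  0.122 ] [ 0.5891 -0.015   0.122 ] 0.01771359844515963 dir deg 78.00908352641969
0.125 [ 0.5831 -0.0326  0.125 ] [ 0.5867 -0.0156  0.125 ] 0.01741914494587712 dir deg 78.00908352641942
[ 0.6    -0.0363  0.125 ]
[ 0.6007 -0.0182  0.125 ]
spindle [ 0.5954 -0.0255  0.19  ] [ 0.5948 -0.0256  0.191 ]
base [ 0.5918 -0.026   0.125 ]
fit [ 0.5817 -0.0243  3.1201] 178.7711319007324 [ -3.2057   5.8024  -1.5105   2.206   -2.8706   8.0649  -1.1637   3.8631
   6.4273 -17.8774]
```

```bash
python3 - <<'E'
from h import *
v=np.load('wv.npz');K,E=v['K'],v['E']
px=lambda a:np.array([196+a[0]/3,162+a[1]/3])
def res(v,zt=.122):
    x,y,t=v; r=[]
    for s,z,q in [(-1,.105,(360,137)),(1,.105,(438,157)),(-1,zt,(358,185)),(1,zt,(441,207))]:
        a,b=-9,9*s; c,S=np.cos(t),np.sin(t); r+=list(proj(K,E,[x+(c*a-S*b)/1e3,y+(S*a+c*b)/1e3,z])-px(q))
    return np.array(r+list(proj(K,E,[x,y,.190])-px((391,499))))
for zt in(.122,.125):
    f=least_squares(res,[.6,-.03,-.1],args=(zt,)); print('fit',f.x,np.degrees(f.x[2]),f.fun.round(1))
# rotor grasp plan: lean 35, az 2.2deg
s,p,r=tool(); print(p,s['q'])
c=np.array([.4684,.3522]); az=np.radians(2.2); Q=pose(az,np.radians(35)); f=np.array([np.cos(az),np.sin(az),0])
zt=Q.apply([0,0,1]); G=np.r_[c,.053]+.019*zt; print('grasp TCP',G)
# look pose for rotor: back off 0.11 along tool
W=[(np.array([.42,.02,.36]),pose(az,np.radians(25))),(np.array([.38,.30,.27]),Q)]
W.append((G-.13*zt,Q))
for P,q in W:
    print('->',P); tr,ro,p,r=rows(p,r,P,q); show(tr,ro,1)
E
```

```text
fit [ 0.59599631 -0.02545796 -0.20900214] -11.974940466121131 [-0.5 -0.7  0.1 -0.  -0.  -0.1  0.4  0.   0.   0.8]
fit [ 0.59502984 -0.02557923 -0.20354646] -11.662353187542584 [-0.7 -1.9  0.1 -1.3 -0.2  1.8  0.7  1.8  0.  -0.5]
[ 0.56941526 -0.03466611  0.20569361] [-0.1794558  -0.17693046  2.17412043  0.18490575  0.72994894 -1.9777561 ]
grasp TCP [0.47928992 0.35261835 0.03743611]
-> [0.42 0.02 0.36]
7 F 1 
 T [[0.18,0.2,-0.57],[0.18,0.2,-0.57],[0.19,0.2,-0.58],[0.18,0.19,-0.57],[0.19,0.18,-0.58],[0.19,0.19,-0.57],[0.2,0.17,-0.58]] 
 R [[0.04,0.0,0.1],[0.05,0.01,0.09],[0.04,0.0,0.1],[0.04,0.01,0.09],[0.05,0.0,0.1],[0.04,0.01,0.09],[0.04,0.0,0.1]]
-> [0.38 0.3  0.27]
9 F 1 
 T [[0.14,0.63,0.15],[0.15,0.62,0.15],[0.15,0.63,0.15],[0.15,0.62,0.15],[0.15,0.63,0.14],[0.16,0.62,0.14],[0.16,0.63,0.14],[0.16,0.62,0.13],[0.17,0.63,0.13]] 
 R [[0.0,-0.19,0.0],[0.0,-0.18,0.0],[0.0,-0.19,0.0],[0.0,-0.18,0.0],[0.0,-0.19,0.0],[0.0,-0.18,0.0],[0.0,-0.19,0.0],[0.0,-0.18,0.0],[0.0,-0.19,0.0]]
-> [0.40477994 0.34975596 0.14392588]
4 F 1 
 T [[0.25,0.24,0.59],[0.25,0.25,0.6],[0.26,0.24,0.59],[0.25,0.24,0.59]] 
 R [[0.0,0.0,0.0],[0.0,0.0,0.0],[0.0,0.0,0.0],[0.0,0.0,0.0]]
```

Request:
apply_moves(fingers=[1, 1, 1, 1, 1, 1, 1], travel=[[0.18, 0.2, -0.57], [0.18, 0.2, -0.57], [0.19, 0.2, -0.58], [0.18, 0.19, -0.57], [0.19, 0.18, -0.58], [0.19, 0.19, -0.57], [0.2, 0.17, -0.58]], rotation=[[0.04, 0, 0.1], [0.05, 0.01, 0.09], [0.04, 0, 0.1], [0.04, 0.01, 0.09], [0.05, 0, 0.1], [0.04, 0.01, 0.09], [0.04, 0, 0.1]])

```text
time: 6.15
tool_pos: [0.4182, 0.0202, 0.3607]
tcp_rot: [-0.05, 2.705, 0.012]
wrist_force: [-0.8, 0.2, 0.1]
width: 1.002
grip_force: 0.0
```

Request:
apply_moves(fingers=[1, 1, 1, 1, 1, 1, 1, 1, 1], travel=[[0.14, 0.63, 0.15], [0.15, 0.62, 0.15], [0.15, 0.63, 0.15], [0.15, 0.62, 0.15], [0.15, 0.63, 0.14], [0.16, 0.62, 0.14], [0.16, 0.63, 0.14], [0.16, 0.62, 0.13], [0.17, 0.63, 0.13]], rotation=[[0, -0.19, 0], [0, -0.18, 0], [0, -0.19, 0], [0, -0.18, 0], [0, -0.19, 0], [0, -0.18, 0], [0, -0.19, 0], [0, -0.18, 0], [0, -0.19, 0]])

```text
time: 7.05
tool_pos: [0.3789, 0.3023, 0.2701]
tcp_rot: [-0.047, 2.53, 0.02]
wrist_force: [1.1, 0.4, -0.0]
width: 0.998
grip_force: 0.0
```

Request:
apply_moves(fingers=[1, 1, 1, 1, 1, 1], travel=[[0.25, 0.24, 0.59], [0.25, 0.25, 0.6], [0.26, 0.24, 0.59], [0.25, 0.24, 0.59], [0, 0, 0], [0, 0, 0]], rotation=[[0, 0, 0], [0, 0, 0], [0, 0, 0], [0, 0, 0], [0, 0, 0], [0, 0, 0]])

```text
time: 7.65
tool_pos: [0.4036, 0.35, 0.1427]
tcp_rot: [-0.048, 2.533, 0.015]
wrist_force: [0.1, -0.4, 0.4]
width: 0.999
grip_force: 0.0
```

```bash
python3 - <<'E'
from h import *
np.set_printoptions(precision=4,suppress=True)
ps=[]
for i in range(3):
    w,K,E=cam('wrist'); s,p,r=tool(); ps.append(np.r_[p,r.as_rotvec()])
ps=np.array(ps);print(ps)
print(s['q'],proj(K,E,[.4684,.3522,.066]))
hsv=cv2.cvtColor(w,cv2.COLOR_RGB2HSV); m=cv2.inRange(hsv,(22,120,60),(34,255,255)); ys,xs=np.nonzero(m); print(len(xs),xs.min(),xs.max(),ys.min(),ys.max())
for n in('rotor','hub_top'):
    for d in tip_of('wrist',n)[:2]: print(n,d['location'],d['p'],onz(K,E,d['location'],.066 if n=='hub_top' else 0)[:2])
np.savez('wr.npz',w=w,K=K,E=E)
cv2.imwrite('pics/wrot.png',w[:,:,::-1])
E
```

```text
[[ 0.404   0.3506  0.1441 -0.0473  2.5313  0.0181]
 [ 0.4042  0.3509  0.1448 -0.0466  2.5305  0.0198]
 [ 0.4042  0.351   0.1451 -0.0463  2.5301  0.0207]]
[ 0.9687 -0.1212  2.3122 -0.7773  0.7118 -0.0964] [314.2893 253.3615]
8870 233 403 117 412
hub_top [319.0, 250.1] 0.77 [0.4648 0.3552]
```

View pics/wrot.png

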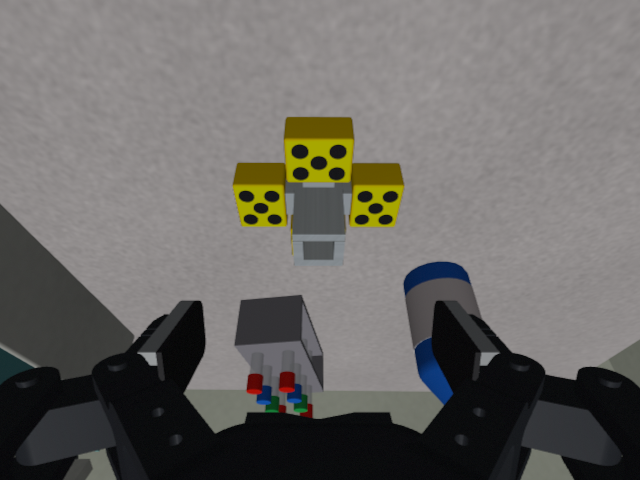

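The wrist view shows the rotor square to the tool. Its hub top corners are at about (294,237), (345,237), (342,265) and (296,265), with the fingers well either side. Next I'll fit its position and plan the grasp.

```bash
python3 - <<'E'
from h import *
np.set_printoptions(precision=4,suppress=True)
v=np.load('wr.npz');K,E=v['K'],v['E']
L=[((-17,-17,.066),(294,237)),((-17,17,.066),(345,237)),((17,17,.066),(342,265)),((17,-17,.066),(296,265))]
def res(v):
    c,s=np.cos(v[2]),np.sin(v[2]); return np.concatenate([proj(K,E,[v[0]+(c*a-s*b)/1e3,v[1]+(s*a+c*b)/1e3,z])-q for (a,b,z),q in L])
f=least_squares(res,[.467,.353,.04]); print(f.x,np.degrees(f.x[2]),f.fun.round(1))
s,p,r=tool(); y=r.apply([0,1,0]); z=r.apply([0,0,1]); print('tool az',np.degrees(np.arctan2(-y[0],y[1])),'lean',np.degrees(np.arccos(-z[2])),'ytilt',y[2])
az=np.radians(2.2); Q=pose(az,np.radians(35)); zt=Q.apply([0,0,1])
c=np.array([.4655,.3540]) if abs(f.x[0]-.466)>.004 else np.array(f.x[:2])
G=np.r_[c,.0535]+.019*zt; print('G',G,c)
A=G-.05*zt   # above
tr,ro,p,r=rows(p,r,A,Q,step=.03); show(tr,ro,1)
tr,ro,p,r=rows(p,r,G,Q,step=.02); show(tr,ro,1)
E
```

```text
[0.4669 0.3555 0.0306] 1.7548122367284165 [-1.5 -1.4  1.4 -1.3  1.3  2.  -1.3  1.9]
tool az 2.182732923267209 lean 35.00786088898195 ytilt 0.004323605994257672
G [0.4778 0.3559 0.0379] [0.4669 0.3555]
3 F 1 
 T [[0.01,0.01,0.53],[0.0,0.02,0.54],[0.01,0.01,0.53]] 
 R [[0.01,0.0,-0.01],[0.01,0.0,-0.01],[0.01,0.0,-0.01]]
3 F 1 
 T [[0.0,0.0,0.33],[0.0,0.0,0.34],[0.0,0.0,0.33]] 
 R [[0.0,0.0,0.0],[0.0,0.0,0.0],[0.0,0.0,0.0]]
```

Request:
apply_moves(fingers=[1, 1, 1, 1, 1, 1, 1], travel=[[0.01, 0.01, 0.53], [0, 0.02, 0.54], [0.01, 0.01, 0.53], [0, 0, 0.33], [0, 0, 0.34], [0, 0, 0.33], [0, 0, 0]], rotation=[[0.01, 0, -0.01], [0.01, 0, -0.01], [0.01, 0, -0.01], [0, 0, 0], [0, 0, 0], [0, 0, 0], [0, 0, 0]])

```text
time: 8.6
tool_pos: [0.4772, 0.3541, 0.0347]
tcp_rot: [-0.05, 2.533, 0.01]
wrist_force: [0.5, -1.0, -0.0]
width: 1.002
grip_force: 0.0
```

Request:
apply_moves(fingers=[0, 0, 0, 0, 0, 0, 0, 0], travel=[[0, 0, 0], [0, 0, 0], [0, 0, 0], [0, 0, 0], [0, 0, 0], [0, 0, 0], [0, 0, 0], [0, 0, 0]], rotation=[[0, 0, 0], [0, 0, 0], [0, 0, 0], [0, 0, 0], [0, 0, 0], [0, 0, 0], [0, 0, 0], [0, 0, 0]], newtons=60)

```text
time: 9.4
tool_pos: [0.4768, 0.3552, 0.0363]
tcp_rot: [-0.051, 2.531, 0.013]
wrist_force: [-4.3, -1.5, 7.5]
width: 0.388
grip_force: 61.4
```

```bash
python3 - <<'E'
from h import *
np.set_printoptions(precision=4,suppress=True)
w,K,E=cam('wrist'); s,p,r=tool(); print(p,r.as_rotvec(),s['width'],s['grip_force'],s['wrist_force'])
cv2.imwrite('pics/wgr.png',w[:,:,::-1]); np.savez('wg.npz',w=w,K=K,E=E,p=p,r=r.as_rotvec())
E
```

```text
[0.4768 0.3552 0.0363] [-0.0507  2.5311  0.0125] 0.39269873389231735 61.36878149583936 [-5.7706 -2.0301  7.771 ]
```

View pics/wgr.png

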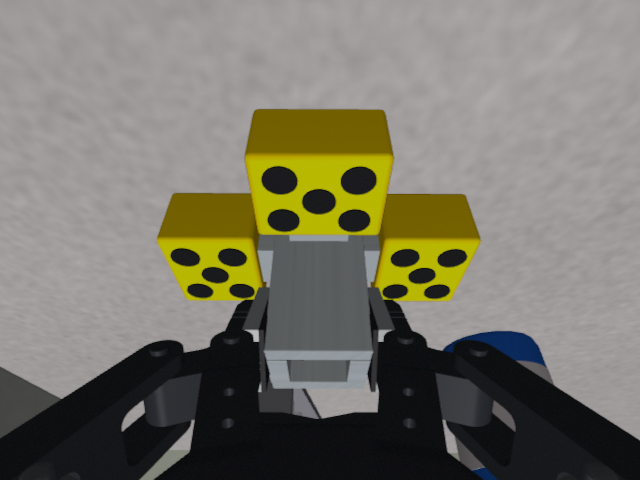

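The grasp looks good: the pads are on the hub flats, with the hub top corners at (267,350), (373,350), (368,386) and (277,386). I'll compute the hub's place in the tool frame, then plan the lift and carry.

```bash
cat > plan2.py <<'E'
from h import *
np.set_printoptions(precision=4,suppress=True)
v=np.load('wg.npz');K,E=v['K'],v['E']; p=v['p']; r=R.from_rotvec(v['r'])
L=[((-17,-17,66),(267,350)),((-17,17,66),(373,350)),((17,17,66),(368,386)),((17,-17,66),(277,386))]
def res(v):
    c,s=np.cos(v[3]),np.sin(v[3]); return np.concatenate([proj(K,E,[v[0]+(c*a-s*b)/1e3,v[1]+(s*a+c*b)/1e3,z/1e3+v[2]])-q for (a,b,z),q in L])
f=least_squares(res,[.467,.353,0,.04]); print(f.x,f.fun.round(1))
f=least_squares(lambda u:res([u[0],u[1],0,u[2]]),[.467,.353,.04]); print(f.x,f.fun.round(1))
y=r.apply([0,1,0]); z=r.apply([0,0,1]); print('az',np.degrees(np.arctan2(-y[0],y[1])),'lean',np.degrees(np.arccos(-z[2])))
o=r.inv().apply(np.r_[f.x[:2],0]-p); print('rotor origin in tool',o)
E
python3 plan2.py
```

```text
[ 0.4704  0.3573 -0.0031  0.068 ] [-0.6  0.2  0.9 -0.8 -1.5  0.   1.2  0.6]
[0.4633 0.357  0.0683] [-4.2  0.4  4.3 -0.7  0.9  2.  -1.1  2.7]
az 2.2523344697883596 lean 34.94983987162476
rotor origin in tool [0.0318 0.0024 0.0221]
```

```bash
cat >> h.py <<'E'
O=None
def tcp_for(P,az,lean=np.radians(35),o=None):
    Q=pose(az,lean); return np.array(P)-Q.apply(o),Q
E
python3 - <<'E'
from h import *
np.set_printoptions(precision=4,suppress=True)
v=np.load('wg.npz'); r0=R.from_rotvec(v['r']); o=r0.inv().apply(np.r_[.4669,.3550,0]-v['p']); print('o',o); np.save('o.npy',o)
s,p,r=tool()
a0=np.radians(2.2); a1=np.radians(-11.8)
for P,az,st in [((.4669,.355,.12),a0,.03),((.49,.10,.225),np.radians(-6),.035),((.53,-.012,.225),a1,.03),((.596,-.0276,.205),a1,.025)]:
    T,Q=tcp_for(P,az,o=o); print('->',P,T); tr,ro,p,r=rows(p,r,T,Q,step=st); show(tr,ro,0)
E
```

```text
o [0.029  0.0003 0.0241]
-> (0.4669, 0.355, 0.12) [0.4768 0.3551 0.1563]
5 F 0 
 T [[-0.27,0.0,-0.39],[-0.28,0.0,-0.4],[-0.27,0.0,-0.39],[-0.28,0.0,-0.39],[-0.28,-0.01,-0.4]] 
 R [[0.0,0.0,0.0],[-0.01,0.0,0.01],[0.0,-0.01,0.0],[0.0,0.0,0.01],[0.0,0.0,0.0]]
-> (0.49, 0.1, 0.225) [0.4998 0.0987 0.2613]
8 F 0 
 T [[-0.18,-0.64,-0.2],[-0.18,-0.64,-0.18],[-0.2,-0.64,-0.19],[-0.2,-0.64,-0.17],[-0.22,-0.64,-0.17],[-0.22,-0.64,-0.16],[-0.24,-0.63,-0.16],[-0.24,-0.64,-0.15]] 
 R [[0.1,0.0,0.14],[0.09,0.0,0.14],[0.1,0.0,0.14],[0.1,0.0,0.14],[0.1,0.0,0.14],[0.09,0.0,0.14],[0.1,0.0,0.14],[0.1,0.0,0.14]]
-> (0.53, -0.012, 0.225) [ 0.5396 -0.0143  0.2613]
4 F 0 
 T [[-0.21,-0.54,0.15],[-0.22,-0.53,0.15],[-0.23,-0.53,0.17],[-0.25,-0.52,0.17]] 
 R [[0.14,0.0,0.2],[0.14,0.0,0.2],[0.14,0.0,0.19],[0.13,0.0,0.2]]
-> (0.596, -0.0276, 0.205) [ 0.6056 -0.0299  0.2413]
3 F 0 
 T [[-0.29,-0.01,0.37],[-0.3,-0.01,0.36],[-0.29,-0.02,0.37]] 
 R [[0.0,0.0,0.0],[0.0,0.0,0.0],[0.0,0.0,0.0]]
```

Request:
apply_moves(fingers=[0, 0, 0, 0, 0], travel=[[-0.27, 0, -0.39], [-0.28, 0, -0.4], [-0.27, 0, -0.39], [-0.28, 0, -0.39], [-0.28, -0.01, -0.4]], rotation=[[0, 0, 0], [-0.01, 0, 0.01], [0, -0.01, 0], [0, 0, 0.01], [0, 0, 0]])

```text
time: 9.95
tool_pos: [0.4757, 0.3538, 0.1548]
tcp_rot: [-0.049, 2.534, 0.012]
wrist_force: [0.4, -0.4, -4.2]
width: 0.388
grip_force: 60.8
```

Request:
apply_moves(fingers=[0, 0, 0, 0, 0, 0, 0, 0], travel=[[-0.18, -0.64, -0.2], [-0.18, -0.64, -0.18], [-0.2, -0.64, -0.19], [-0.2, -0.64, -0.17], [-0.22, -0.64, -0.17], [-0.22, -0.64, -0.16], [-0.24, -0.63, -0.16], [-0.24, -0.64, -0.15]], rotation=[[0.1, 0, 0.14], [0.09, 0, 0.14], [0.1, 0, 0.14], [0.1, 0, 0.14], [0.1, 0, 0.14], [0.09, 0, 0.14], [0.1, 0, 0.14], [0.1, 0, 0.14]])

```text
time: 10.75
tool_pos: [0.4985, 0.097, 0.2591]
tcp_rot: [0.132, 2.532, -0.044]
wrist_force: [0.2, -0.8, -3.5]
width: 0.391
grip_force: 61.1
```

Request:
apply_moves(fingers=[0, 0, 0, 0, 0, 0], travel=[[-0.21, -0.54, 0.15], [-0.22, -0.53, 0.15], [-0.23, -0.53, 0.17], [-0.25, -0.52, 0.17], [0, 0, 0], [0, 0, 0]], rotation=[[0.14, 0, 0.2], [0.14, 0, 0.2], [0.14, 0, 0.19], [0.13, 0, 0.2], [0, 0, 0], [0, 0, 0]])

```text
time: 11.35
tool_pos: [0.5388, -0.0151, 0.2585]
tcp_rot: [0.262, 2.524, -0.084]
wrist_force: [-0.5, 0.1, -3.2]
width: 0.388
grip_force: 61.8
```

Request:
apply_moves(fingers=[0, 0, 0, 0, 0], travel=[[-0.29, -0.01, 0.37], [-0.3, -0.01, 0.36], [-0.29, -0.02, 0.37], [0, 0, 0], [0, 0, 0]], rotation=[[0, 0, 0], [0, 0, 0], [0, 0, 0], [0, 0, 0], [0, 0, 0]])

```text
time: 11.85
tool_pos: [0.6048, -0.0292, 0.2387]
tcp_rot: [0.258, 2.524, -0.083]
wrist_force: [-0.4, -0.6, -2.9]
width: 0.391
grip_force: 61.8
```

```bash
python3 - <<'E'
from h import *
np.set_printoptions(precision=4,suppress=True)
t,Kt,Et=cam('top'); sd,Ks,Es=cam('side'); w,K,E=cam('wrist'); s,p,r=tool(); o=np.load('o.npy')
y=r.apply([0,1,0]); print('rotor at',p+r.apply(o),'az',np.degrees(np.arctan2(-y[0],y[1])),s['wrist_force'],s['q'])
a=cv2.resize(sd[150:300,260:440],None,fx=2.2,fy=2.2,interpolation=cv2.INTER_CUBIC); b=cv2.resize(w,(400,300))
a=cv2.resize(a,(400,333)); c=cv2.resize(t[190:280,300:420],(400,300),interpolation=cv2.INTER_CUBIC)
d=np.vstack([b,c])[:600]; a=cv2.copyMakeBorder(a,0,600-333,0,0,cv2.BORDER_CONSTANT)
cv2.imwrite('pics/over.png',np.hstack([a,d])[:,:,::-1])
E
```

```text
rotor at [ 0.5952 -0.0272  0.2038] az -11.71375717764691 [-0.1893  0.3897 -3.6825] [-0.0335 -0.215   2.1954 -0.1837  0.5667 -1.2752]
```

View pics/over.png

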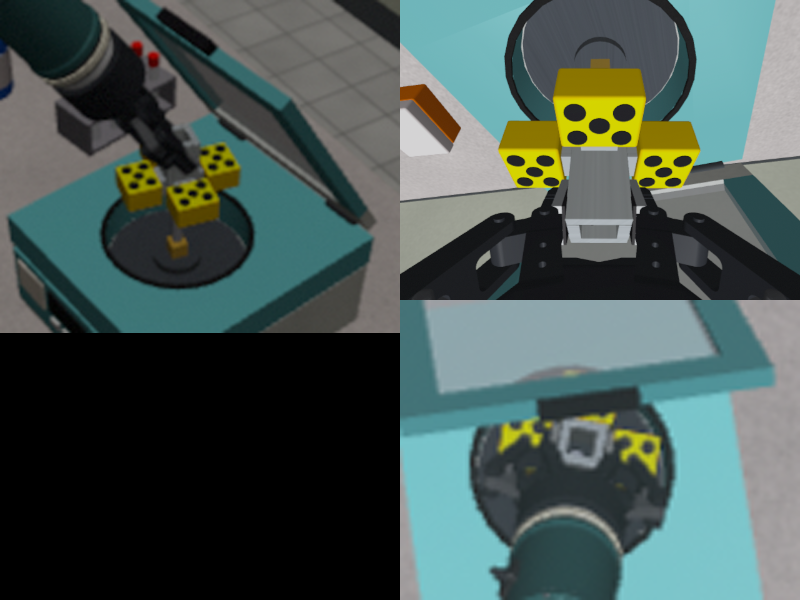

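The composite shows the rotor over the shaft with its flats parallel to the brass square. The lid is clear of the gripper, so I'll lower it in steps.

Request:
apply_moves(fingers=[0, 0, 0, 0], travel=[[0.11, 0, 0.16], [0.11, 0, 0.16], [0.11, 0, 0.16], [0, 0, 0]], rotation=[[0, 0, 0], [0, 0, 0], [0, 0, 0], [0, 0, 0]])

```text
time: 12.4
tool_pos: [0.6039, -0.0304, 0.2076]
tcp_rot: [0.26, 2.526, -0.084]
wrist_force: [0.0, 0.7, -3.5]
width: 0.39
grip_force: 61.8
```

Request:
apply_moves(fingers=[0, 0, 0, 0, 0], travel=[[0.11, 0, 0.16], [0.11, 0, 0.16], [0.11, 0, 0.16], [0.11, 0, 0.16], [0, 0, 0]], rotation=[[0, 0, 0], [0, 0, 0], [0, 0, 0], [0, 0, 0], [0, 0, 0]])

```text
time: 12.9
tool_pos: [0.6045, -0.0305, 0.1692]
tcp_rot: [0.26, 2.525, -0.084]
wrist_force: [-0.3, -0.4, -4.0]
width: 0.386
grip_force: 61.8
```

```bash
cat > st.py <<'E'
from h import *
np.set_printoptions(precision=4,suppress=True)
import sys
if len(sys.argv)>1: cam('side')
s,p,r=tool(); o=np.load('o.npy'); y=r.apply([0,1,0]); print('rotor at',p+r.apply(o),'az',np.degrees(np.arctan2(-y[0],y[1])),'F',s['wrist_force'],'M',s['torque'],s['width'])
E
python3 st.py
```

```text
rotor at [ 0.5947 -0.0283  0.133 ] az -11.786725699106123 F [-0.2933 -0.3953 -4.0457] M [0.0837 0.6479 0.0728] 0.3858868968092983
```

Request:
apply_moves(fingers=[0, 0, 0, 0, 0], travel=[[0.04, 0, 0.06], [0.04, 0, 0.06], [0.04, 0, 0.06], [0.04, 0, 0.06], [0, 0, 0]], rotation=[[0, 0, 0], [0, 0, 0], [0, 0, 0], [0, 0, 0], [0, 0, 0]])

```text
time: 13.4
tool_pos: [0.6067, -0.0305, 0.1581]
tcp_rot: [0.26, 2.52, -0.083]
wrist_force: [-2.1, 1.7, -0.7]
width: 0.388
grip_force: 62.4
```

```bash
python3 st.py
```

```text
rotor at [ 0.597  -0.0282  0.1218] az -11.779654456813708 F [-2.0925  1.6947 -0.7179] M [0.2736 0.6572 0.077 ] 0.38816970840187687
```

Request:
apply_moves(fingers=[0, 0, 0, 0], travel=[[0.04, 0, 0.06], [0.04, 0, 0.06], [0, 0, 0], [0, 0, 0]], rotation=[[0, 0, 0], [0, 0, 0], [0, 0, 0], [0, 0, 0]])

```text
time: 13.8
tool_pos: [0.6069, -0.0302, 0.1507]
tcp_rot: [0.259, 2.52, -0.082]
wrist_force: [1.7, 4.4, -4.3]
width: 0.388
grip_force: 62.1
```

```bash
python3 st.py
```

```text
rotor at [ 0.5973 -0.0279  0.1144] az -11.762007408547728 F [ 1.6977  4.3852 -4.294 ] M [0.7289 0.3609 0.3286] 0.388204341691787
```

Request:
apply_moves(fingers=[0, 0, 0, 0, 0], travel=[[0.04, 0, 0.06], [0.04, 0, 0.06], [0.03, 0, 0.04], [0, 0, 0], [0, 0, 0]], rotation=[[0, 0, 0], [0, 0, 0], [0, 0, 0], [0, 0, 0], [0, 0, 0]])

```text
time: 14.3
tool_pos: [0.6072, -0.0303, 0.1416]
tcp_rot: [0.259, 2.519, -0.082]
wrist_force: [-2.9, 4.8, 1.5]
width: 0.39
grip_force: 63.0
```

```bash
python3 st.py
```

```text
rotor at [ 0.5975 -0.028   0.1053] az -11.7581356288929 F [-2.9116  4.7735  1.5114] M [0.9413 0.5326 0.4669] 0.3904582972362192
```

Request:
apply_moves(fingers=[0, 0, 0], travel=[[0.02, 0, 0.03], [0, 0, 0], [0, 0, 0]], rotation=[[0, 0, 0], [0, 0, 0], [0, 0, 0]])

```text
time: 14.6
tool_pos: [0.6075, -0.0304, 0.1416]
tcp_rot: [0.259, 2.518, -0.083]
wrist_force: [-15.1, 7.8, 15.3]
width: 0.387
grip_force: 65.5
```

```bash
python3 st.py
```

```text
rotor at [ 0.5979 -0.0281  0.1052] az -11.77593119666028 F [-15.0771   7.7766  15.2503] M [0.8107 1.1164 0.3597] 0.3869450841016922
```

The rotor is home: the underside reads 105 mm, it makes stiff contact, and it slipped straight over the square. I'll release it and back out along the tool axis.

Request:
apply_moves(fingers=[0.75, 0.75, 0.75, 0.75, 0.75, 0.75], travel=[[-0.02, 0, -0.03], [0, 0, 0], [0, 0, 0], [0, 0, 0], [0, 0, 0], [0, 0, 0]], rotation=[[0, 0, 0], [0, 0, 0], [0, 0, 0], [0, 0, 0], [0, 0, 0], [0, 0, 0]])

```text
time: 15.2
tool_pos: [0.6067, -0.0308, 0.1407]
tcp_rot: [0.26, 2.521, -0.083]
wrist_force: [0.1, 0.8, 0.0]
width: 0.753
grip_force: 0.0
```

Request:
apply_moves(fingers=[0.75, 0.75, 0.75, 0.75, 0.75, 0.75, 0.75, 0.75], travel=[[0, 0, -0.2], [0, 0, -0.4], [0, 0, -0.5], [0, 0, -0.5], [0, 0, -0.5], [0, 0, -0.5], [0, 0, 0], [0, 0, 0]], rotation=[[0, 0, 0], [0, 0, 0], [0, 0, 0], [0, 0, 0], [0, 0, 0], [0, 0, 0], [0, 0, 0], [0, 0, 0]])

```text
time: 16.0
tool_pos: [0.5341, -0.0152, 0.2485]
tcp_rot: [0.259, 2.518, -0.082]
wrist_force: [-0.8, -0.1, -1.0]
width: 0.748
grip_force: 0.0
```

```bash
python3 - <<'E'
from h import *
np.set_printoptions(precision=4,suppress=True)
w,K,E=cam('wrist'); s,p,r=tool(); print(p,s['wrist_force'],s['q'])
np.savez('wh.npz',w=w,K=K,E=E)
for n,z in [('hub_top',.171),('rotor',.105),('spindle_top',.191)]:
    for d in tip_of('wrist',n)[:2]: print(n,d['location'],d['p'],onz(K,E,d['location'],z)[:2])
c=proj(K,E,[.597,-.028,.175]).astype(int); x0=np.clip(c-[130,100],0,[380,280]); print('origin',x0)
cv2.imwrite('pics/hub.png',cv2.resize(w[x0[1]:x0[1]+200,x0[0]:x0[0]+260],(780,600),interpolation=cv2.INTER_CUBIC)[:,:,::-1])
for az in(-10,-25,-40): print(az,*[np.array(wristq(pose(np.radians(az),np.radians(35)),x,-.675)) for x in(2.0,2.2)])
q=s['q'];print(wristq(r,q[1]+q[2],q[0]),q[3:])
E
```

```text
[ 0.5337 -0.0153  0.2471] [ 0.297  -0.9271 -0.3061] [ 0.0018 -0.3867  2.3043 -0.2014  0.6343 -1.2376]
hub_top [319.6, 255.3] 0.95 [ 0.5977 -0.0266]
hub_top [322.6, 276.7] 0.47 [ 0.6232 -0.0297]
rotor [319.0, 185.7] 0.62 [ 0.5959 -0.0266]
spindle_top [317.9, 275.8] 0.61 [ 0.5923 -0.0266]
spindle_top [320.9, 110.0] 0.53 [ 0.4798 -0.0019]
origin [187 159]
-10 [ 0.4748  0.646  -2.3815] [ 0.6446  0.4758 -2.5811]
-25 [ 0.2584  0.5592 -1.988 ] [ 0.3853  0.3691 -2.1292]
-40 [-0.0262  0.531  -1.5293] [-0.0408  0.3311 -1.5132]
[np.float64(-0.2013918840826493), np.float64(0.6343448202815803), np.float64(-1.2375741129966662)] [-0.2014  0.6343 -1.2376]
```

View pics/hub.png

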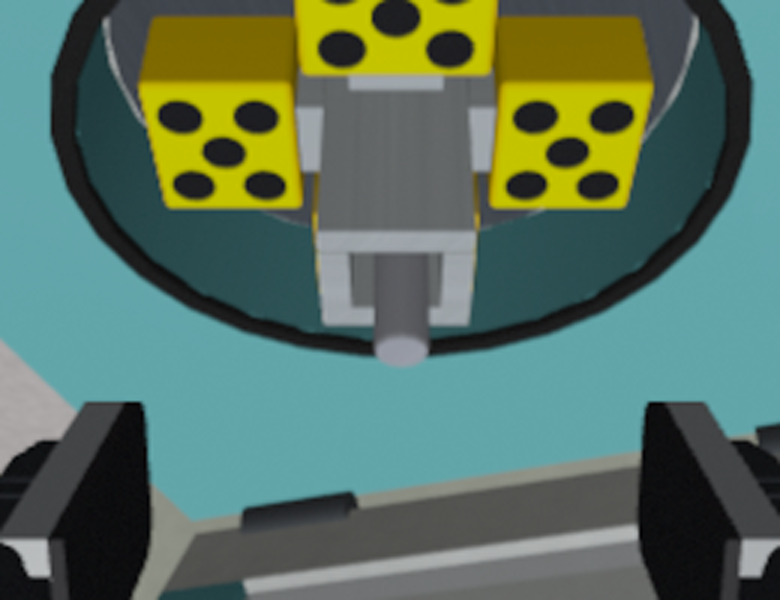

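The rotor sits square in the bowl, with the spindle tip at crop (402,350) standing out of the hub and nothing disturbed. Next I'll go and look at the middle sleeve from the same relative viewpoint.

```bash
python3 - <<'E'
from h import *
np.set_printoptions(precision=4,suppress=True)
v=np.load('wh.npz');K,E=v['K'],v['E']
s,p,r=tool()
sp=onz(K,E,(187+402/3,159+350/3),.1905); St=r.inv().apply(sp-p); print('spindle wrist',sp,'in tool',St)
az=np.radians(-25);Q=pose(az,np.radians(35))
L=np.array([.4474,-.3565,.045])-Q.apply(St); print('look',L)
for P,q,st in[(np.array([.45,-.17,.25]),pose(np.radians(-15),np.radians(35)),.035),(L,Q,.03)]:
    tr,ro,p,r=rows(p,r,P,q,step=st); show(tr,ro,1)
E
```

```text
spindle wrist [ 0.5933 -0.0249  0.1905] in tool [-0.0182  0.0031  0.0799]
look [ 0.391  -0.3337  0.1   ]
6 F 1 
 T [[0.13,-0.56,-0.11],[0.12,-0.56,-0.1],[0.13,-0.57,-0.1],[0.11,-0.56,-0.1],[0.11,-0.57,-0.09],[0.11,-0.57,-0.09]] 
 R [[0.05,-0.01,0.07],[0.05,0.0,0.08],[0.05,-0.01,0.07],[0.05,0.0,0.08],[0.05,-0.01,0.07],[0.04,-0.01,0.08]]
8 F 1 
 T [[0.25,-0.43,0.29],[0.23,-0.44,0.29],[0.23,-0.43,0.29],[0.22,-0.44,0.3],[0.22,-0.43,0.31],[0.2,-0.44,0.31],[0.2,-0.43,0.32],[0.19,-0.43,0.33]] 
 R [[0.12,0.0,0.17],[0.12,0.0,0.17],[0.12,0.0,0.17],[0.12,0.0,0.17],[0.12,0.0,0.17],[0.12,0.0,0.17],[0.12,0.0,0.17],[0.12,0.0,0.17]]
```

Request:
apply_moves(fingers=[1, 1, 1, 1, 1, 1], travel=[[0.13, -0.56, -0.11], [0.12, -0.56, -0.1], [0.13, -0.57, -0.1], [0.11, -0.56, -0.1], [0.11, -0.57, -0.09], [0.11, -0.57, -0.09]], rotation=[[0.05, -0.01, 0.07], [0.05, 0, 0.08], [0.05, -0.01, 0.07], [0.05, 0, 0.08], [0.05, -0.01, 0.07], [0.04, -0.01, 0.08]])

```text
time: 16.8
tool_pos: [0.4498, -0.1709, 0.2502]
tcp_rot: [0.331, 2.511, -0.102]
wrist_force: [0.2, 0.1, 0.4]
width: 0.999
grip_force: 0.0
```

Request:
apply_moves(fingers=[1, 1, 1, 1, 1, 1, 1, 1, 1, 1], travel=[[0.25, -0.43, 0.29], [0.23, -0.44, 0.29], [0.23, -0.43, 0.29], [0.22, -0.44, 0.3], [0.22, -0.43, 0.31], [0.2, -0.44, 0.31], [0.2, -0.43, 0.32], [0.19, -0.43, 0.33], [0, 0, 0], [0, 0, 0]], rotation=[[0.12, 0, 0.17], [0.12, 0, 0.17], [0.12, 0, 0.17], [0.12, 0, 0.17], [0.12, 0, 0.17], [0.12, 0, 0.17], [0.12, 0, 0.17], [0.12, 0, 0.17], [0, 0, 0], [0, 0, 0]])

```text
time: 17.8
tool_pos: [0.397, -0.3264, 0.1074]
tcp_rot: [0.565, 2.492, -0.182]
wrist_force: [0.2, 1.0, 1.0]
width: 1.0
grip_force: 0.0
```

```bash
python3 - <<'E'
from h import *
np.set_printoptions(precision=4,suppress=True)
w,K,E=cam('wrist'); s,p,r=tool(); print(p,r.as_rotvec(),s['q'])
np.savez('ws.npz',w=w,K=K,E=E,p=p,r=r.as_rotvec())
for d in tip_of('wrist','sleeve')[:3]: print('tip',d['location'],d['p'],onz(K,E,d['location'],0)[:2])
hsv=cv2.cvtColor(w,cv2.COLOR_RGB2HSV)
for lo in(60,120,150):
    m=cv2.inRange(hsv,(105,120,lo),(125,255,255)); k,l,st,ce=cv2.connectedComponentsWithStats(m)
    for i in range(1,k):
        if st[i,4]>150: print(lo,st[i],ce[i].round(1),hsv[l==i].mean(0).round())
P=proj(K,E,[.4474,-.3565,.045]); print('pred',P)
cv2.imwrite('pics/slv.png',w[:,:,::-1])
E
```

```text
[ 0.3974 -0.3265  0.1083] [ 0.5636  2.4909 -0.1831] [-0.9012 -0.2269  2.4731  0.6367  0.419  -2.5516]
tip [306.1, 220.2] 0.88 [ 0.4473 -0.3602]
tip [320.0, 286.8] 0.61 [ 0.5288 -0.3881]
60 [ 297  103   47   40 1169] [320.2 119.8] [109. 226.  73.]
60 [ 296  136   49   42 1560] [320.  156.6] [108. 218. 135.]
60 [ 286  202   50   50 1824] [311.  225.1] [109. 228.  73.]
60 [ 285  251   67   82 3868] [318.9 290.4] [108. 227.  93.]
60 [ 293  336   60   28 1324] [323.1 349.3] [108. 223. 129.]
120 [ 296  138   49   40 1110] [320. 157.] [108. 215. 156.]
120 [285 252  52  32 927] [310.2 267.5] [107. 224. 153.]
120 [294 338  59  26 870] [323.1 350.3] [108. 222. 153.]
150 [297 139  47  39 977] [319.9 157.4] [107. 216. 159.]
150 [286 253  49  30 768] [309.9 267.3] [107. 224. 156.]
150 [294 339  58  25 742] [323.  350.9] [107. 221. 156.]
pred [309.4624 270.635 ]
```

```bash
python3 - <<'E'
from h import *
np.set_printoptions(precision=4,suppress=True)
v=np.load('ws.npz');K,E=v['K'],v['E']
s,p,r=tool()
top=onz(K,E,(311,268),.045); a,b=onz(K,E,(285,268),.045),onz(K,E,(337,268),.045); print('sleeve top',top,'OD',np.linalg.norm(a-b)); 
for h in(.02,.03,.035,.04):
    a,b=onz(K,E,(296,157),h),onz(K,E,(345,157),h);print('small',h,onz(K,E,(320,157),h)[:2],np.linalg.norm(a-b))
St=np.array([-.0182,.0031,.0799])
az=np.radians(-52);Q=pose(az,np.radians(35)); L=top-Q.apply(St)+[0,0,.02]; print('look',L)
tr,ro,p,r=rows(p,r,L,Q,step=.02); show(tr,ro,1)
for s23 in(2.15,2.25,2.35): print(wristq(Q,s23,-.87),wristq(Q,s23,-.7))
E
```

```text
sleeve top [ 0.4453 -0.3544  0.045 ] OD 0.03251362271133485
small 0.02 [ 0.3878 -0.3209] 0.026201594983583137
small 0.03 [ 0.3809 -0.3175] 0.024623096386199854
small 0.035 [ 0.3774 -0.3159] 0.02383384708750823
small 0.04 [ 0.374  -0.3142] 0.023044597788816613
look [ 0.4055 -0.3084  0.12  ]
6 F 1 
 T [[-0.02,0.07,-0.03],[-0.01,0.06,-0.04],[-0.01,0.07,-0.04],[-0.01,0.06,-0.04],[0.0,0.06,-0.04],[0.0,0.06,-0.05]] 
 R [[0.41,-0.02,0.61],[0.41,-0.01,0.61],[0.4,-0.02,0.61],[0.41,-0.01,0.61],[0.41,-0.02,0.61],[0.4,-0.01,0.61]]
[np.float64(-0.05788008809640666), np.float64(0.38163801814102916), np.float64(-1.4862907585436114)] [np.float64(-0.3028249891839787), np.float64(0.40756047190075917), np.float64(-1.1206178633896662)]
[np.float64(-0.07753698438645806), np.float64(0.2818619614116586), np.float64(-1.465526178465054)] [np.float64(-0.3934224815540867), np.float64(0.3134535223461641), np.float64(-1.023912902174823)]
[np.float64(-0.11910767978038461), np.float64(0.1823226716748615), np.float64(-1.4228633697980175)] [np.float64(-0.5603403706748349), np.float64(0.22428489839970206), np.float64(-0.8509761097986892)]
```

Request:
apply_moves(fingers=[1, 1, 1, 1, 1, 1, 1, 1], travel=[[-0.02, 0.07, -0.03], [-0.01, 0.06, -0.04], [-0.01, 0.07, -0.04], [-0.01, 0.06, -0.04], [0, 0.06, -0.04], [0, 0.06, -0.05], [0, 0, 0], [0, 0, 0]], rotation=[[0.41, -0.02, 0.61], [0.41, -0.01, 0.61], [0.4, -0.02, 0.61], [0.41, -0.01, 0.61], [0.41, -0.02, 0.61], [0.4, -0.01, 0.61], [0, 0, 0], [0, 0, 0]])

```text
time: 18.7
tool_pos: [0.4013, -0.311, 0.1152]
tcp_rot: [0.988, 2.379, -0.309]
wrist_force: [0.1, 0.2, 0.4]
width: 1.001
grip_force: 0.0
```

```bash
cat > sl.py <<'E'
from h import *
np.set_printoptions(precision=4,suppress=True)
w,K,E=cam('wrist'); s,p,r=tool(); print(p,s['q'])
np.savez('ws.npz',w=w,K=K,E=E,p=p,r=r.as_rotvec())
y=r.apply([0,1,0]); z=r.apply([0,0,1]); print('az',np.degrees(np.arctan2(-y[0],y[1])),'lean',np.degrees(np.arccos(-z[2])))
hsv=cv2.cvtColor(w,cv2.COLOR_RGB2HSV); m=cv2.inRange(hsv,(105,120,140),(125,255,255)); k,l,st,ce=cv2.connectedComponentsWithStats(m)
for i in range(1,k):
    if st[i,4]>150:
        c=(st[i,0]+(st[i,2]-1)/2,st[i,1]+(st[i,3]-1)/2); q=onz(K,E,c,.045); print(st[i],c,q,'tool',r.inv().apply(q-p))
E
python3 sl.py
```

```text
[ 0.401  -0.3112  0.115 ] [-0.6551 -0.2698  2.4878 -0.2374  0.341  -1.2373]
az -45.24593900968133 lean 34.14993467122946
[260 143  45  37 906] (np.float64(282.0), np.float64(161.0)) [ 0.3735 -0.3083  0.045 ] tool [ 0.0571 -0.0172  0.0459]
[296 249  49  30 790] (np.float64(320.0), np.float64(263.5)) [ 0.4452 -0.3539  0.045 ] tool [-0.0115  0.0016  0.0923]
[338 328  58  26 825] (np.float64(366.5), np.float64(340.5)) [ 0.5532 -0.4044  0.045 ] tool [-0.1042  0.0427  0.1551]
```

```bash
python3 - <<'E'
from h import *
np.set_printoptions(precision=4,suppress=True)
s,p,r=tool()
Q=pose(np.radians(-45),np.radians(35)); zt=Q.apply([0,0,1]); G=np.array([.447,-.358,.028])+.019*zt
print(G,'lat err now',Q.inv().apply(G-p))
A=G-.06*zt
tr,ro,p,r=rows(p,r,A,Q,step=.02); show(tr,ro,1)
tr,ro,p,r=rows(p,r,G,Q,step=.02); show(tr,ro,1)
E
```

```text
[ 0.4547 -0.3657  0.0124] lat err now [-0.0038 -0.0006  0.1279]
4 F 1 
 T [[-0.02,0.0,0.34],[-0.03,0.0,0.34],[-0.02,0.0,0.34],[-0.02,-0.01,0.34]] 
 R [[-0.01,-0.04,0.0],[-0.02,-0.03,-0.01],[-0.01,-0.04,0.0],[-0.02,-0.03,0.0]]
3 F 1 
 T [[0.0,0.0,0.4],[0.0,0.0,0.4],[0.0,0.0,0.4]] 
 R [[0.0,0.0,0.0],[0.0,0.0,0.0],[0.0,0.0,0.0]]
```

Request:
apply_moves(fingers=[1, 1, 1, 1, 1, 1, 1, 1], travel=[[-0.02, 0, 0.34], [-0.03, 0, 0.34], [-0.02, 0, 0.34], [-0.02, -0.01, 0.34], [0, 0, 0.4], [0, 0, 0.4], [0, 0, 0.4], [0, 0, 0]], rotation=[[-0.01, -0.04, 0], [-0.02, -0.03, -0.01], [-0.01, -0.04, 0], [-0.02, -0.03, 0], [0, 0, 0], [0, 0, 0], [0, 0, 0], [0, 0, 0]])

```text
time: 19.55
tool_pos: [0.4462, -0.362, 0.0248]
tcp_rot: [0.983, 2.366, -0.317]
wrist_force: [-0.3, 0.6, 0.1]
width: 0.999
grip_force: 0.0
```

```bash
python3 - <<'E'
from h import *
np.set_printoptions(precision=4,suppress=True)
s,p,r=tool(); print(p,s['q'],s['wrist_force'])
Q=pose(np.radians(-45),np.radians(35)); G=np.array([.447,-.358,.028])+.019*Q.apply([0,0,1])
print('err tool mm',1e3*r.inv().apply(G-p),'deg',np.degrees((r.inv()*Q).as_rotvec()))
E
```

```text
[ 0.4462 -0.362   0.0248] [-0.6866  0.0716  2.4237 -1.0231  0.0743 -0.4675] [-0.2626  0.6376  0.1221]
err tool mm [-0.0033  3.5056 15.0079] deg [-0.3931 -0.0244 -0.02  ]
```

```bash
python3 - <<'E'
from h import *
np.set_printoptions(precision=4,suppress=True)
for az in(-60,-70,-80):
  for l in(31,35):
    print(az,l,*[np.array(wristq(pose(np.radians(az),np.radians(l)),x,q)) for x in (2.4,2.5) for q in(-.6,)])
s,p,r=tool()
Q=pose(np.radians(-75),np.radians(32)); zt=Q.apply([0,0,1]); G=np.array([.447,-.358,.028])+.019*zt
A=G-.075*zt+np.array([0,0,.02]); B=G-.04*zt
U=p-r.apply([0,0,.06])
for P,q,st,f in[(U,r,.03,1),(A,Q,.03,.65),(B,Q,.02,.65),(G,Q,.014,.65)]:
    print('->',P); tr,ro,p,r=rows(p,r,P,q,step=st); show(tr,ro,f)
E
```

```text
-60 31 [-0.7553  0.3309 -0.4532] [-1.0066  0.2667 -0.1906]
-60 35 [-0.9646  0.3066 -0.2544] [-1.2738  0.2624  0.0675]
-70 31 [-0.8375  0.4156 -0.227 ] [-1.0363  0.3561 -0.0126]
-70 35 [-1.0107  0.4053 -0.0681] [-1.2347  0.3617  0.1733]
-80 31 [-0.8656  0.5046 -0.052 ] [-1.0233  0.4457  0.1252]
-80 35 [-1.01    0.5054  0.0744] [-1.1801  0.4594  0.2662]
-> [ 0.4222 -0.3374  0.0739]
3 F 1 
 T [[0.0,0.0,-0.4],[0.0,0.0,-0.4],[0.0,0.0,-0.4]] 
 R [[0.0,0.0,0.0],[0.0,0.0,0.0],[0.0,0.0,0.0]]
-> [ 0.4393 -0.3293  0.0955]
6 F 0.65 
 T [[-0.06,0.06,-0.05],[-0.05,0.06,-0.05],[-0.05,0.06,-0.05],[-0.05,0.07,-0.06],[-0.03,0.06,-0.06],[-0.04,0.06,-0.06]] 
 R [[0.45,0.08,0.69],[0.45,0.09,0.7],[0.45,0.08,0.69],[0.45,0.08,0.7],[0.45,0.09,0.69],[0.44,0.08,0.69]]
-> [ 0.4441 -0.3473  0.0458]
3 F 0.65 
 T [[0.07,0.0,0.35],[0.07,0.0,0.34],[0.07,0.0,0.35]] 
 R [[0.0,0.0,0.0],[0.0,0.0,0.0],[0.0,0.0,0.0]]
-> [ 0.4496 -0.3677  0.0119]
3 F 0.65 
 T [[0.0,0.0,0.27],[0.0,0.0,0.26],[0.0,0.0,0.27]] 
 R [[0.0,0.0,0.0],[0.0,0.0,0.0],[0.0,0.0,0.0]]
```

Request:
apply_moves(fingers=[1, 1, 1, 0.65, 0.65, 0.65, 0.65, 0.65, 0.65, 0.65, 0.65], travel=[[0, 0, -0.4], [0, 0, -0.4], [0, 0, -0.4], [-0.06, 0.06, -0.05], [-0.05, 0.06, -0.05], [-0.05, 0.06, -0.05], [-0.05, 0.07, -0.06], [-0.03, 0.06, -0.06], [-0.04, 0.06, -0.06], [0, 0, 0], [0, 0, 0]], rotation=[[0, 0, 0], [0, 0, 0], [0, 0, 0], [0.45, 0.08, 0.69], [0.45, 0.09, 0.7], [0.45, 0.08, 0.69], [0.45, 0.08, 0.7], [0.45, 0.09, 0.69], [0.44, 0.08, 0.69], [0, 0, 0], [0, 0, 0]])

```text
time: 20.65
tool_pos: [0.4413, -0.3318, 0.0868]
tcp_rot: [1.573, 2.14, -0.449]
wrist_force: [-0.8, -0.1, -0.9]
width: 0.646
grip_force: 0.0
```

```bash
python3 sl.py; python3 - <<'E'
from h import *
np.set_printoptions(precision=4,suppress=True)
s,p,r=tool()
Q=pose(np.radians(-75),np.radians(32)); zt=Q.apply([0,0,1]); G=np.array([.447,-.358,.028])+.019*zt; B=G-.04*zt
for P,q,st,f in[(B,Q,.02,.65),(G,Q,.014,.65)]:
    tr,ro,p,r=rows(p,r,P,q,step=st); show(tr,ro,f)
E
```

```text
[ 0.4405 -0.3318  0.0864] [-0.4448 -0.0045  2.3145 -0.7903  0.5777 -0.1271]
az -72.6653858485312 lean 31.9704163165111
[ 170  142   56   45 1365] (np.float64(197.5), np.float64(164.0)) [ 0.3818 -0.3057  0.045 ] tool [ 0.0579 -0.0483  0.0126]
[ 286  246   62   38 1308] (np.float64(316.5), np.float64(264.5)) [ 0.4462 -0.3528  0.045 ] tool [ 0.0035 -0.0009  0.0466]
[443 323  26  20 258] (np.float64(455.5), np.float64(332.5)) [ 0.5554 -0.3941  0.045 ] tool [-0.0575  0.091   0.0847]
3 F 0.65 
 T [[0.05,-0.01,0.29],[0.06,0.0,0.28],[0.05,-0.01,0.29]] 
 R [[0.07,0.0,0.11],[0.07,0.0,0.11],[0.07,-0.01,0.11]]
3 F 0.65 
 T [[0.0,0.0,0.27],[0.0,0.0,0.26],[0.0,0.0,0.27]] 
 R [[0.0,0.0,0.0],[0.0,0.0,0.0],[0.0,0.0,0.0]]
```

Request:
apply_moves(fingers=[0.65, 0.65, 0.65, 0.65, 0.65, 0.65, 0.65, 0.65], travel=[[0.05, -0.01, 0.29], [0.06, 0, 0.28], [0.05, -0.01, 0.29], [0, 0, 0.27], [0, 0, 0.26], [0, 0, 0.27], [0, 0, 0], [0, 0, 0]], rotation=[[0.07, 0, 0.11], [0.07, 0, 0.11], [0.07, -0.01, 0.11], [0, 0, 0], [0, 0, 0], [0, 0, 0], [0, 0, 0], [0, 0, 0]])

```text
time: 21.5
tool_pos: [0.449, -0.3685, 0.0117]
tcp_rot: [1.622, 2.109, -0.466]
wrist_force: [0.3, -0.3, -0.6]
width: 0.651
grip_force: 0.0
```

```bash
python3 sl.py; python3 - <<'E'
from h import *
np.set_printoptions(precision=4,suppress=True)
s,p,r=tool(); print(s['wrist_force'])
Q=pose(np.radians(-75),np.radians(32)); G=np.array([.447,-.358,.028])+.019*Q.apply([0,0,1])
print('err tool mm',1e3*r.inv().apply(G-p),'deg',np.degrees((r.inv()*Q).as_rotvec()))
E
```

```text
[ 0.4496 -0.3685  0.0123] [-0.4975  0.1912  2.2889 -1.0291  0.4674  0.138 ]
az -75.12824074210924 lean 32.095898748035566
[  47  198  109   69 3940] (np.float64(101.0), np.float64(232.0)) [ 0.387 -0.3    0.045] tool [ 0.0523 -0.0428 -0.0715]
[ 277  352  100   42 2384] (np.float64(326.5), np.float64(372.5)) [ 0.4462 -0.3509  0.045 ] tool [-0.0022  0.0013 -0.0373]
[465 457  48  14 378] (np.float64(488.5), np.float64(463.5)) [ 0.5638 -0.4425  0.045 ] tool [-0.1028  0.0914  0.0259]
[ 0.3073 -0.0684 -0.5647]
err tool mm [ 0.8502  0.2279 -0.0795] deg [-0.0514  0.0959 -0.1191]
```

Request:
apply_moves(fingers=[0, 0, 0, 0, 0, 0], travel=[[0, 0, 0], [0, 0, 0], [0, 0, 0], [0, 0, 0], [0, 0, 0], [0, 0, 0]], rotation=[[0, 0, 0], [0, 0, 0], [0, 0, 0], [0, 0, 0], [0, 0, 0], [0, 0, 0]], newtons=40)

```text
time: 22.15
tool_pos: [0.4508, -0.3688, 0.0132]
tcp_rot: [1.62, 2.106, -0.466]
wrist_force: [-3.6, 3.2, 6.0]
width: 0.398
grip_force: 40.2
```

```bash
python3 sl.py; python3 - <<'E'
from h import *
np.set_printoptions(precision=4,suppress=True)
s,p,r=tool(); print(s['wrist_force'],s['width'],s['grip_force'])
v=np.load('ws.npz'); w=v['w']
# sleeve offset in tool: lateral 0 by centring, forward from (.4465,-.358), z from bench
o=r.inv().apply(np.array([.4466,-.3581,0])-p); print('o sleeve',o)
o[1]=0; np.save('os.npy',o)
L=np.radians(32.1)
for P,az,st in [((.4466,-.3581,.06),-75,.02),((.44,-.28,.21),-60,.03),((.46,-.08,.225),-20,.03),((.53,-.014,.225),-12,.03),((.585,-.0255,.215),-12,.02)]:
    Q=pose(np.radians(az),L); T=np.array(P)-Q.apply(o); print('->',P,T); tr,ro,p,r=rows(p,r,T,Q,step=st); show(tr,ro,0)
E
```

```text
[ 0.4507 -0.3687  0.0131] [-0.4963  0.191   2.2876 -1.0306  0.4681  0.1399]
az -75.10907371366577 lean 32.20022820893596
[  41  191  109   70 3991] (np.float64(95.0), np.float64(225.5)) [ 0.3872 -0.3     0.045 ] tool [ 0.053  -0.0437 -0.0711]
[ 269  347  100   42 2410] (np.float64(318.5), np.float64(367.5)) [ 0.4453 -0.3513  0.045 ] tool [-0.0015 -0.0007 -0.0367]
[457 455  23  12 158] (np.float64(468.0), np.float64(460.5)) [ 0.5564 -0.4473  0.045 ] tool [-0.1041  0.0819  0.028 ]
[-2.1924  3.1821  6.7958] 0.3963341077099258 40.19209384918213
o sleeve [ 0.0166 -0.0013  0.0051]
-> (0.4466, -0.3581, 0.06) [ 0.4495 -0.3691  0.0731]
3 F 0 
 T [[-0.21,-0.01,-0.34],[-0.22,-0.01,-0.34],[-0.21,0.0,-0.34]] 
 R [[0.0,0.01,-0.01],[0.0,0.0,0.0],[0.0,0.01,-0.01]]
-> (0.44, -0.28, 0.21) [ 0.4457 -0.2899  0.2231]
6 F 0 
 T [[-0.05,0.06,-0.56],[-0.04,0.06,-0.56],[-0.06,0.08,-0.56],[-0.05,0.09,-0.55],[-0.06,0.1,-0.55],[-0.06,0.11,-0.55]] 
 R [[-0.22,0.0,-0.35],[-0.22,0.0,-0.36],[-0.22,0.0,-0.35],[-0.23,0.0,-0.35],[-0.22,0.0,-0.36],[-0.22,0.0,-0.35]]
-> (0.46, -0.08, 0.225) [ 0.4707 -0.0839  0.2381]
8 F 0 
 T [[0.33,0.31,-0.25],[0.31,0.35,-0.24],[0.28,0.38,-0.22],[0.25,0.4,-0.2],[0.22,0.44,-0.19],[0.19,0.46,-0.16],[0.15,0.47,-0.14],[0.12,0.5,-0.12]] 
 R [[-0.44,0.0,-0.71],[-0.44,0.0,-0.7],[-0.45,0.0,-0.71],[-0.44,0.0,-0.7],[-0.44,0.0,-0.71],[-0.44,0.0,-0.71],[-0.45,0.0,-0.7],[-0.44,0.0,-0.71]]
-> (0.53, -0.014, 0.225) [ 0.5411 -0.0164  0.2381]
4 F 0 
 T [[-0.18,0.44,0.12],[-0.2,0.43,0.12],[-0.21,0.42,0.13],[-0.22,0.41,0.14]] 
 R [[-0.18,0.0,-0.28],[-0.17,0.0,-0.28],[-0.18,0.0,-0.29],[-0.18,0.0,-0.28]]
-> (0.585, -0.0255, 0.215) [ 0.5961 -0.0279  0.2281]
3 F 0 
 T [[-0.28,0.0,0.26],[-0.28,0.0,0.25],[-0.28,0.0,0.26]] 
 R [[0.0,0.0,0.0],[0.0,0.0,0.0],[0.0,0.0,0.0]]
```

Request:
apply_moves(fingers=[0, 0, 0, 0, 0, 0, 0, 0, 0], travel=[[-0.21, -0.01, -0.34], [-0.22, -0.01, -0.34], [-0.21, 0, -0.34], [-0.05, 0.06, -0.56], [-0.04, 0.06, -0.56], [-0.06, 0.08, -0.56], [-0.05, 0.09, -0.55], [-0.06, 0.1, -0.55], [-0.06, 0.11, -0.55]], rotation=[[0, 0.01, -0.01], [0, 0, 0], [0, 0.01, -0.01], [-0.22, 0, -0.35], [-0.22, 0, -0.36], [-0.22, 0, -0.35], [-0.23, 0, -0.35], [-0.22, 0, -0.36], [-0.22, 0, -0.35]])

```text
time: 23.1
tool_pos: [0.4451, -0.289, 0.2226]
tcp_rot: [1.314, 2.282, -0.376]
wrist_force: [0.4, -0.4, -0.5]
width: 0.397
grip_force: 40.2
```

Request:
apply_moves(fingers=[0, 0, 0, 0, 0, 0, 0, 0, 0, 0], travel=[[0.33, 0.31, -0.25], [0.31, 0.35, -0.24], [0.28, 0.38, -0.22], [0.25, 0.4, -0.2], [0.22, 0.44, -0.19], [0.19, 0.46, -0.16], [0.15, 0.47, -0.14], [0.12, 0.5, -0.12], [0, 0, 0], [0, 0, 0]], rotation=[[-0.44, 0, -0.71], [-0.44, 0, -0.7], [-0.45, 0, -0.71], [-0.44, 0, -0.7], [-0.44, 0, -0.71], [-0.44, 0, -0.71], [-0.45, 0, -0.7], [-0.44, 0, -0.71], [0, 0, 0], [0, 0, 0]])

```text
time: 24.1
tool_pos: [0.47, -0.0836, 0.2373]
tcp_rot: [0.45, 2.549, -0.129]
wrist_force: [0.6, -0.6, -1.0]
width: 0.398
grip_force: 40.2
```

```bash
python3 - <<'E'
from h import *
np.set_printoptions(precision=4,suppress=True)
s,p,r=tool(); o=np.load('os.npy'); print(p,s['q'],s['wrist_force'],s['width'],'sleeve',p+r.apply(o))
L=np.radians(32.1)
for P,az,st in [((.53,-.014,.225),-12,.03),((.590,-.0265,.205),-12,.02)]:
    Q=pose(np.radians(az),L); T=np.array(P)-Q.apply(o); print('->',P,T); tr,ro,p,r=rows(p,r,T,Q,step=st); show(tr,ro,0)
E
```

```text
[ 0.47   -0.0836  0.2373] [-0.1532 -0.4958  2.3691 -0.156   0.7243 -1.2865] [ 0.6425 -0.5903 -0.9518] 0.3976945426006912 sleeve [ 0.4593 -0.0797  0.2242]
-> (0.53, -0.014, 0.225) [ 0.5411 -0.0164  0.2381]
4 F 0 
 T [[-0.19,0.44,0.11],[-0.2,0.43,0.12],[-0.21,0.42,0.13],[-0.23,0.41,0.14]] 
 R [[-0.18,0.0,-0.28],[-0.17,-0.01,-0.29],[-0.18,0.0,-0.28],[-0.18,0.0,-0.28]]
-> (0.59, -0.0265, 0.205) [ 0.6011 -0.0289  0.2181]
4 F 0 
 T [[-0.21,0.0,0.25],[-0.2,0.0,0.24],[-0.21,0.0,0.25],[-0.2,0.01,0.25]] 
 R [[0.0,0.0,0.0],[0.0,0.0,0.0],[0.0,0.0,0.0],[0.0,0.0,0.0]]
```

Request:
apply_moves(fingers=[0, 0, 0, 0, 0, 0, 0, 0, 0, 0], travel=[[-0.19, 0.44, 0.11], [-0.2, 0.43, 0.12], [-0.21, 0.42, 0.13], [-0.23, 0.41, 0.14], [-0.21, 0, 0.25], [-0.2, 0, 0.24], [-0.21, 0, 0.25], [-0.2, 0.01, 0.25], [0, 0, 0], [0, 0, 0]], rotation=[[-0.18, 0, -0.28], [-0.17, -0.01, -0.29], [-0.18, 0, -0.28], [-0.18, 0, -0.28], [0, 0, 0], [0, 0, 0], [0, 0, 0], [0, 0, 0], [0, 0, 0], [0, 0, 0]])

```text
time: 25.1
tool_pos: [0.6009, -0.0294, 0.2173]
tcp_rot: [0.272, 2.571, -0.077]
wrist_force: [0.4, -0.2, -0.6]
width: 0.4
grip_force: 40.2
```

```bash
python3 - <<'E'
from h import *
np.set_printoptions(precision=4,suppress=True)
t,Kt,Et=cam('top'); sd,Ks,Es=cam('side'); w,K,E=cam('wrist'); s,p,r=tool(); o=np.load('os.npy'); P=p+r.apply(o); print('sleeve est',P,s['wrist_force'],s['q'])
np.savez('pl.npz',t=t,sd=sd,w=w)
zt=P[2]+.045
for n,im,K_,E_ in(('top',t,Kt,Et),('side',sd,Ks,Es)):
    hsv=cv2.cvtColor(im,cv2.COLOR_RGB2HSV); m=cv2.inRange(hsv,(105,120,40),(125,255,255)); k,l,st,ce=cv2.connectedComponentsWithStats(m)
    e=proj(K_,E_,[P[0],P[1],zt]); print(n,'est top',e,'est bottom',proj(K_,E_,P),'spindle(.597,-.028,.191)',proj(K_,E_,[.597,-.028,.191]))
    for i in range(1,k):
        if st[i,4]>8 and np.linalg.norm(ce[i]-e)<40: print('  blob',st[i],ce[i],onz(K_,E_,ce[i],zt)[:2])
e=proj(Kt,Et,P).astype(int); f=proj(Ks,Es,P).astype(int)
a=cv2.resize(t[e[1]-30:e[1]+30,e[0]-30:e[0]+30],(400,400),interpolation=cv2.INTER_CUBIC); b=cv2.resize(sd[f[1]-40:f[1]+40,f[0]-40:f[0]+40],(400,400),interpolation=cv2.INTER_CUBIC)
print('crop origins',e-30,f-40)
cv2.imwrite('pics/pre.png',np.hstack([a,b])[:,:,::-1])
E
```

```text
sleeve est [ 0.5898 -0.0265  0.2052] [-0.048  -0.1253 -0.2749] [-0.0371 -0.1808  2.1917 -0.1652  0.5836 -1.2853]
top est top [353.1629 235.9607] est bottom [352.2504 238.5389] spindle(.597,-.028,.191) [352.4551 236.5566]
  blob [347 230  14  13 118] [353.7881 235.8898] [ 0.5899 -0.0281]
side est top [336.995  218.1093] est bottom [336.8473 233.1919] spindle(.597,-.028,.191) [339.8089 237.0535]
  blob [336 214   9  10  45] [340.6667 218.2889] [ 0.5964 -0.0313]
  blob [330 232  11   7  39] [334.7949 235.2821] [ 0.5562 -0.0718]
crop origins [322 208] [296 193]
```

View pics/pre.png

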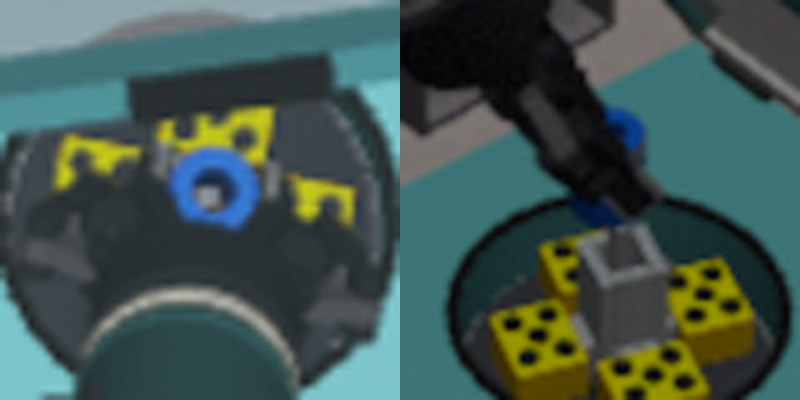

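The left crop (top view) looks down the bore: the ring is centred at (215,187) and the spindle tip shows inside it at (208,195). The right crop shows the sleeve above the hub. I'll compute the relative offset from the top view.

```bash
python3 - <<'E'
from h import *
np.set_printoptions(precision=4,suppress=True)
v=np.load('pl.npz'); t,Kt,Et=cam('top'); sd,Ks,Es=cam('side')
im=cv2.cvtColor(v['t'],cv2.COLOR_RGB2HSV)
m=cv2.inRange(im,(100,100,60),(125,255,255)); m[:228]=0;m[246:]=0;m[:,:345]=0;m[:,364:]=0
c=max(cv2.findContours(m,cv2.RETR_EXTERNAL,cv2.CHAIN_APPROX_NONE)[0],key=len); el=cv2.fitEllipse(c); print('ring',el)
g=v['t'][232:242,348:360].astype(int); sat=im[232:242,348:360,1]; print(sat)
print(g.sum(2))
ring=onz(Kt,Et,el[0],.250)[:2]; print('ring world',ring)
for q in((352.6,236.6),(353.2,237.2)): print('spindle world',q,onz(Kt,Et,q,.191)[:2],'-> delta',onz(Kt,Et,q,.191)[:2]-ring)
E
```

```text
ring ((353.63177490234375, 236.0241241455078), (11.763350486755371, 13.332924842834473), 103.66121673583984)
[[ 74 163 192 186 185 181 182 185 187 184 139  15]
 [154 187 187 184 189 169 173 183 190 186 185 156]
 [190 188 184 186 162 138 144 159 182 188 188 174]
 [193 188 183 173 138 133 136 136 172 188 185 188]
 [187 190 171  63  36  36  43 113 153 183 186 188]
 [174 190 169  68  31  32  32  76 164 187 187 190]
 [165 190 187 128  32  23  11  36 172 191 186 183]
 [135 180 191 178 144  68  62 143 191 190 186 175]
 [ 98 162 180 183 187 184 179 184 188 185 179 150]
 [ 61 104 133 135 142 152 150 168 180 183 165  73]]
[[363 363 371 383 385 391 389 385 381 379 390 380]
 [352 376 381 367 286 238 244 288 355 383 377 340]
 [347 379 362 269 183 157 159 180 273 378 379 371]
 [366 382 345 194 159 163 153 153 200 313 384 367]
 [336 377 352 306 392 390 338 167 172 274 382 378]
 [283 378 362 346 430 428 374 172 185 288 382 371]
 [256 378 366 377 427 410 333 218 258 358 383 356]
 [207 318 375 380 357 262 270 300 350 378 384 342]
 [164 247 321 318 323 349 359 365 379 385 355 225]
 [145 169 196 197 209 238 250 280 347 344 249 153]]
ring world [ 0.5896 -0.0277]
spindle world (352.6, 236.6) [ 0.5969 -0.0284] -> delta [ 0.0072 -0.0007]
spindle world (353.2, 237.2) [ 0.5953 -0.0299] -> delta [ 0.0056 -0.0022]
```

```bash
python3 - <<'E'
from h import *
np.set_printoptions(precision=4,suppress=True)
s,p,r=tool()
for d,n in[((.0067,-.001,0),2),((0,0,-.010),2),((0,0,-.012),4),((0,0,-.003),1)]:
    tr,ro,p,r2=rows(p,r,p+np.array(d),r,n=n); print(d,tr)
E
```

```text
(0.0067, -0.001, 0) [[-0.06, 0.0, 0.04], [-0.05, 0.01, 0.03]]
(0, 0, -0.01) [[0.05, 0.0, 0.08], [0.06, 0.0, 0.09]]
(0, 0, -0.012) [[0.03, 0.0, 0.05], [0.03, 0.0, 0.05], [0.04, 0.0, 0.05], [0.03, 0.0, 0.05]]
(0, 0, -0.003) [[0.03, 0.0, 0.05]]
```

Request:
apply_moves(fingers=[0, 0, 0, 0, 0, 0], travel=[[-0.06, 0, 0.04], [-0.05, 0.01, 0.03], [0.05, 0, 0.08], [0.06, 0, 0.09], [0, 0, 0], [0, 0, 0]], rotation=[[0, 0, 0], [0, 0, 0], [0, 0, 0], [0, 0, 0], [0, 0, 0], [0, 0, 0]])

```text
time: 25.95
tool_pos: [0.6073, -0.0295, 0.2073]
tcp_rot: [0.27, 2.57, -0.077]
wrist_force: [-0.1, -0.7, -0.4]
width: 0.393
grip_force: 40.2
```

Request:
apply_moves(fingers=[0, 0, 0], travel=[[0.03, 0, 0.05], [0.03, 0, 0.05], [0, 0, 0]], rotation=[[0, 0, 0], [0, 0, 0], [0, 0, 0]])

```text
time: 26.25
tool_pos: [0.6075, -0.0295, 0.2016]
tcp_rot: [0.27, 2.57, -0.077]
wrist_force: [-0.1, -0.1, -1.3]
width: 0.394
grip_force: 40.2
```

```bash
sed -i "s/'o.npy'/'os.npy'/;s/rotor at/sleeve/" st.py; python3 st.py
```

```text
sleeve [ 0.5963 -0.0271  0.1885] az -11.99177643729033 F [-0.0575 -0.0679 -1.3497] M [ 0.1153  0.3167 -0.0001] 0.39391308189585417
```

Already below the spindle top at 191 mm with no contact force, so I'll continue down.

Request:
apply_moves(fingers=[0, 0, 0, 0], travel=[[0.03, 0, 0.05], [0.03, 0, 0.05], [0.04, 0, 0.05], [0, 0, 0]], rotation=[[0, 0, 0], [0, 0, 0], [0, 0, 0], [0, 0, 0]])

```text
time: 26.65
tool_pos: [0.6071, -0.0294, 0.1924]
tcp_rot: [0.27, 2.571, -0.077]
wrist_force: [0.4, 1.1, -0.7]
width: 0.392
grip_force: 40.2
```

```bash
python3 st.py
```

```text
sleeve [ 0.5959 -0.0271  0.1793] az -11.98911611292336 F [ 0.4447  1.0524 -0.7041] M [0.0539 0.3213 0.0069] 0.39243426443652185
```

Request:
apply_moves(fingers=[0, 0, 0, 0], travel=[[0.03, 0, 0.05], [0.03, 0, 0.05], [0.02, 0, 0.03], [0, 0, 0]], rotation=[[0, 0, 0], [0, 0, 0], [0, 0, 0], [0, 0, 0]])

```text
time: 27.05
tool_pos: [0.6074, -0.0295, 0.1851]
tcp_rot: [0.27, 2.57, -0.077]
wrist_force: [-0.3, -0.1, -1.0]
width: 0.398
grip_force: 40.2
```

```bash
python3 st.py
```

```text
sleeve [ 0.5962 -0.0271  0.172 ] az -11.989415218219317 F [-0.252  -0.0591 -0.9513] M [ 0.0562  0.287  -0.0021] 0.3975488527046119
```

Request:
apply_moves(fingers=[0, 0, 0, 0], travel=[[0.01, 0, 0.02], [0.01, 0, 0.02], [0, 0, 0], [0, 0, 0]], rotation=[[0, 0, 0], [0, 0, 0], [0, 0, 0], [0, 0, 0]])

```text
time: 27.45
tool_pos: [0.6085, -0.0295, 0.1842]
tcp_rot: [0.27, 2.568, -0.076]
wrist_force: [0.2, 0.0, 0.8]
width: 0.398
grip_force: 40.3
```

```bash
python3 st.py
```

```text
sleeve [ 0.5974 -0.0272  0.1711] az -11.98039207501246 F [0.2343 0.0264 0.7703] M [-0.0007  0.1064  0.032 ] 0.3975447322289023
```

Request:
apply_moves(fingers=[0, 0, 0], travel=[[0.01, 0, 0.02], [0, 0, 0], [0, 0, 0]], rotation=[[0, 0, 0], [0, 0, 0], [0, 0, 0]])

```text
time: 27.75
tool_pos: [0.6091, -0.0296, 0.1842]
tcp_rot: [0.27, 2.566, -0.076]
wrist_force: [-3.8, 0.7, 6.6]
width: 0.393
grip_force: 40.7
```

```bash
python3 st.py
```

```text
sleeve [ 0.598  -0.0272  0.1711] az -11.97769052548435 F [-3.8283  0.7343  6.5736] M [-0.1244  0.261  -0.027 ] 0.39338960707162957
```

The sleeve is down on the hub: it reads 171 mm and makes stiff contact. Now I'll release it and withdraw.

Request:
apply_moves(fingers=[0.75, 0.75, 0.75, 0.75, 0.75, 0.75], travel=[[-0.01, 0, -0.02], [0, 0, 0], [0, 0, 0], [0, 0, 0], [0, 0, 0], [0, 0, 0]], rotation=[[0, 0, 0], [0, 0, 0], [0, 0, 0], [0, 0, 0], [0, 0, 0], [0, 0, 0]])

```text
time: 28.35
tool_pos: [0.6078, -0.0295, 0.1833]
tcp_rot: [0.27, 2.57, -0.076]
wrist_force: [0.8, 0.1, -0.3]
width: 0.749
grip_force: 0.0
```

Request:
apply_moves(fingers=[0.75, 0.75, 0.75, 0.75, 0.75, 0.75, 0.75, 0.75, 0.75], travel=[[0, 0, -0.2], [0, 0, -0.4], [0, 0, -0.5], [0, 0, -0.5], [0, 0, -0.5], [0, 0, -0.5], [0, 0, -0.4], [0, 0, 0], [0, 0, 0]], rotation=[[0, 0, 0], [0, 0, 0], [0, 0, 0], [0, 0, 0], [0, 0, 0], [0, 0, 0], [0, 0, 0], [0, 0, 0], [0, 0, 0]])

```text
time: 29.25
tool_pos: [0.53, -0.013, 0.3112]
tcp_rot: [0.27, 2.568, -0.076]
wrist_force: [0.4, -0.4, 0.2]
width: 0.749
grip_force: 0.0
```

```bash
python3 - <<'E'
from h import *
np.set_printoptions(precision=4,suppress=True)
w,K,E=cam('wrist'); sd,Ks,Es=cam('side'); s,p,r=tool(); print(p,s['wrist_force'])
for n,im,K_,E_ in(('wrist',w,K,E),('side',sd,Ks,Es)):
    print(n,'expect sleeve top',proj(K_,E_,[.597,-.028,.216]),'bottom',proj(K_,E_,[.597,-.028,.171]))
    hsv=cv2.cvtColor(im,cv2.COLOR_RGB2HSV)
    for lo in (60,140):
        m=cv2.inRange(hsv,(105,120,lo),(125,255,255)); k,l,st,ce=cv2.connectedComponentsWithStats(m)
        for i in range(1,k):
            if st[i,4]>20 and np.linalg.norm(ce[i]-proj(K_,E_,[.597,-.028,.19]))<70: print('  ',lo,st[i],ce[i].round(1))
    for nm in('sleeve','rotor','hub_top'):
        for d in tip_of(n,nm)[:2]: print('  ',nm,d['location'],round(d['p'],2))
E
```

```text
[ 0.5295 -0.0131  0.3091] [ 0.3491 -0.4581 -0.1431]
wrist expect sleeve top [315.6705 246.7928] bottom [315.8887 203.7917]
   60 [ 296  187   45   42 1314] [318.1 205.8]
   60 [ 295  226   47   33 1155] [318. 242.]
   140 [295 227  47  32 845] [317.9 242.2]
   sleeve [317.5, 203.9] 0.95
   sleeve [365.4, 279.1] 0.68
   rotor [315.2, 152.9] 0.78
   hub_top [320.1, 203.1] 0.7
side expect sleeve top [339.9361 228.9317] bottom [339.7099 243.3703]
   60 [301 178   5   7  21] [303.2 180.2]
   60 [308 183   6   7  28] [310.8 185.6]
   60 [333 225  15  10 116] [340.  229.5]
   60 [338 237   8  11  66] [341.2 242. ]
   sleeve [404.3, 418.3] 0.81
   sleeve [340.6, 242.1] 0.68
   rotor [338.0, 261.4] 0.82
```

In both cameras the sleeve stands upright on the hub where expected: the side view shows its top at (340,229.5) against (340,228.9) predicted, and its bottom at (340.6,242). I'll hand the job in.

```bash
python3 -c "
from workcell import *
print(finish_job())"
```

```text
the job is handed in; nothing more can be done
None
```

The rotor sits fully home on the shaft's square and the middle-sized blue sleeve is down on its hub; I handed the job in at about 29 s with the gripper clear, and saw no contact with the lid, though I didn't re-measure the rack, bottle and tip box.

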